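# Close up the bun slicer's guard after cleaning

## Task

The bun slicer has been cleaned and its guard is back on but not yet fastened. With the slotted driver, turn the guard's three captive screws clockwise until they are fully home; only when all three are home, push the run slide on the front ledge fully across to its far end (to the left as the operator stands). Leave the driver standing upright where you found it, and do not turn the screws with the fingers or knock or shift the shaker, spray bottle and jar on the counter and the timer on the machine.

Things in the scene. Friction and masses are not known exactly. Their poses are not given: they have to be found in the camera images.
- slicer: Steel countertop bun slicer, fixed, 300 mm deep (x), 380 wide (y). Origin under its centre, -x its front (to the robot). Front ledge at z 100 mm, x -150 to -90, with the run slide; then the metal guard, rising backwards at 30 degrees from (x -90, z 100) to (x 35, z 172) and on level at z 172 mm to x 150. Low discharge slide at the back to x 265 mm.
- feed_chute_top (a point): Centre of the mouth of the slicer's feed chute, a square steel tube standing in the middle of the guard's level top: 98 mm (x) by 124 mm (y), from z 172 up to z 299 mm, an obstacle. Axes as the slicer's.
- screw_left_foot (a point): Left screw, on the guard's sloped leaf (slicer frame x -8, y 125, z 147 mm): point on its axis at the guard's surface. z = out of the guard along the axis (30 degrees from vertical, leaning to the front); x = present slot direction; turns with the screw. All screws: head 34 mm across, 14 high, slot across it 8 mm wide, 9 deep (floor 5 mm over the guard); 45 mm around the axis is clear.
- screw_right_foot (a point): Right screw, on the sloped leaf (slicer frame x -8, y -125, z 147 mm); axes as for the left one.
- screw_top_foot (a point): Top screw, on the level leaf of the guard right of the feed chute (slicer frame x 66, y -125, z 172 mm); its axis is vertical; axes as for the left one.
- screw_left (a joint): Turn of the left screw, rad: 0 = open (slot up and down the slope), grows clockwise as seen from outside along the axis, 1.571 = fully home at its hard stop (slot level, across the machine). About 0.12 N m of friction, no spring. Starts at 0 to 0.5.
- screw_right (a joint): The same for the right screw.
- screw_top (a joint): The same for the top screw (0 = slot along the slicer's x).
- driver: Slotted driver, 125 mm high, 0.25 kg, loose, standing upright on its round steel finder sleeve. Origin: centre of the sleeve's mouth (its underside); z up through the handle, x along the blade's width. Sleeve 48 mm outside, 41 inside, 32 high: it drops over a screw head and stops on the guard. Inside, a blade 27 mm wide (x), 4 thick (y), its edge 7 mm back from the mouth.
- driver_grip (a point): Point on the driver's axis 98 mm above the sleeve's mouth, where the handle is best gripped; axes as the driver's. The black handle is 28 by 28 mm square (faces square to x and y), from z 60 to 125 mm above the mouth; below it an 18 mm shank. With the sleeve down on the guard the blade is 7 mm deep in the slot, with about 9 degrees of turning play either way.
- run_slide (a joint): Position of the run slide, m: 0 at its right-hand end (-y of the slicer), 0.09 at its far, left-hand end stop (+y). About 1.5 N of friction. Starts at 0 to 0.025.
- run_slide_top (a point): Centre of the top of the slide's grip, a black block 28 mm (x) by 20 mm (y, the way it slides) by 40 mm high, its top 54.5 mm above the ledge; axes as the slicer's. The track it runs in is 140 mm long, 40 mm wide and 14 mm high.
- shaker: Flour shaker, aluminium, 68 mm across, 130 mm high, standing; origin under its centre. Leave alone. It and the driver stand one on each side of the slicer, either way round.
- spray: White spray bottle, 66 mm across, 191 mm high, standing behind on the left; origin under its centre. Leave alone.
- jar: Jar of seed, 76 mm across, 120 mm high, standing behind on the right; origin under its centre. Leave alone.
- timer: Kitchen timer, 62 mm across, 62 mm high, standing on the level top of the slicer's guard left of the feed chute; origin under its centre. Leave alone.
Mind the look-alikes: they are no part of the job. Leave any pink look-alike of the driver alone.

How it is judged:
On the way:
1. all three guard screws are turned fully home (value of joint each of screw_left, screw_right, screw_top above 1.4 rad), for 0.2 s.
At the end, for the whole second after the job is handed in: All three screws are within 10 degrees of their home stops (over 1.4 rad), the run slide is within 6 mm of its far end, and the driver stands upright (within 6 degrees) and still on the counter, within 60 mm of where it stood at the start (all of step 1 and value of joint run_slide above 0.084 m and distance of driver from where it was at the start of the episode below 0.06 m and angle between driver's own z axis and vertical below 0.1 rad and height (world z) of driver below 0.006 m and linear speed of driver below 0.02 m/s); the robot touches nothing.
It fails at once if a screw is turned without the driver on it ((velocity of joint screw_left above 0.15 rad/s and distance between driver and screw_left_foot above 0.03 m) or (velocity of joint screw_right above 0.15 rad/s and distance between driver and screw_right_foot above 0.03 m) or (velocity of joint screw_top above 0.15 rad/s and distance between driver and screw_top_foot above 0.03 m)).
It fails at once if the run slide is pushed across before all three screws are home (value of joint run_slide above 0.045 m and value of joint any of screw_left, screw_right, screw_top below 1.35 rad).
It fails at once if the shaker, the spray bottle, the jar or the timer is shifted by more than 30 mm (distance of any of shaker, spray, jar, timer from where it was at the start of the episode above 0.03 m).
It also fails if it takes over 72 s, if anything falls off the work surface, if the arm or the gripper's body presses on something with over 40 N, if the wrist force passes 120 N, or if a joint passes its speed limit or range.

## Robot

A 6-joint arm with a two-finger parallel gripper is mounted at the origin on the work surface. World frame = base frame: x ahead of the robot, y to its left, z up, the work surface at z = 0. Lengths are in m, angles in rad, forces in N, time in s.
With the tool pointing down it reaches from about 0.3 to 0.875 m from the base axis. Payload 6.4 kg.
Tool frame: the origin (TCP) lies midway between the tips of the shut fingers; the grasp point (between the pads) lies 19 mm behind it; z points along the fingers, y is the line along which they close (so a half turn about z gives the same grasp; the last joint's range is limited). The gripper opens to 85 mm and grips with 20 to 120 N. Pads are 22 mm wide; open, the fingers measure 114 mm over their backs; the gripper's body (76 mm by 85 mm) begins 54 mm behind the grasp point. The pads swing forward as they close: fully open they stand 13 mm farther back than shut.
Start: joints at [1.095, 0.181, 1.607, -0, 1.354, -0.206], TCP at [0.153, 0.554, 0.231] pointing down, gripper open.
Joint ranges: [-2.99, 2.99], [-0.89, 2.07], [0.3, 2.58], [-1.14, 4.28], [0, 2.63], [-3.12, 3.12]. Speed limits (rad/s): [2.57, 2.57, 3.01, 3.14, 3.14, 3.14].

## Interface

Orientations are given as a unit quaternion [w, x, y, z].
In Python, from bench import ctrl, vision, workorder gives the robot as it stands. The module is installed in compiled form; this text tells all that it offers.
- The arm moves only by the tool servo_tool, never from a script. Its argument "steps" is a list of rows, each an object of numbers: "dx", "dy", "dz": the shift along the world's x, y, z as a fraction of full scale; "wx", "wy", "wz": the turn, a rotation vector about the world's x, y, z as a fraction of full scale. A call has exactly 5 rows; each row is the pose to reach, as a shift and turn from the pose commanded when the call began, turning the shorter way round; what a row does not reach only later rows make up. Full scale, the value 1, is 100 mm for a shift and pi rad for a turn. A row lasts 1/12 s, in which the tool goes at most 41.7 mm and 7.16 degrees, less where a joint would pass 70% of its speed; a pose out of reach is approached as far as the arm can. A call with a number of a shift or a turn outside -1 to 1 is refused whole. A call with a gripper value outside its range is refused whole. "jaw" is the opening, from 0 (shut) to 1 (fully open), set as the call begins (left out, the last holds). The fingers move at their own pace and stop on an object; the grip force is fixed at half the most. Time passes only in rows, so rows that repeat a pose let the fingers close, or fill a call up. It gives the time, the measured TCP pose, the force, the opening and the grip force at its end, in the units of the state.
- ctrl.get_obs(): the state, without advancing time (a new reading comes with each control period).
- vision.camera(name): name is "side" or "top"; returns a dict with "frame" (480x640x3 uint8, red, green, blue), "vfov" (degrees; the focal length in pixels is half the picture's height over the tangent of half this angle, whatever the lens; pixels are square), "cx", "cy" (the principal point, pixels), "camera_from_world" (4x4, takes a point from world to camera coordinates). Camera axes: x right, y up, looking along -z (the intrinsics and any distortion apply to the point x, -y, -z); pixel columns grow to the right and rows downward; lengths in m; the calibration is good to about 2 mm. A picture is of the moment at which its call begins. There is no depth.
- workorder.hand_in(): hands the job in; it is judged then, once.
The state is a dict: "time_s": time; "q": joint angles; "dq": joint speeds; "joint_efforts": joint torques, N m; "eef_pos": TCP position; "eef_rot": TCP orientation; "wrist_force": force on the tool from outside, world axes, zero at the start; "torque": the same for the moment, N m; "opening": opening from 0.0 (shut) to 1.0 (fully open); "grasp_force": force on a finger pad.
Only numpy, scipy, OpenCV 4.12 (cv2) and the standard library are available. Lean on these libraries where they do the work, as an engineer would, in place of code of your own. Each camera call takes 0.05 s, during which the arm holds its last target. There are 200 camera calls.

## Working session

There is one attempt and no reset: what is moved stays moved. The work goes in short steps, Python scripts to look and compute and a tool call to move; the robot and the scene stay as the last step left them, time stands still between calls to the robot, and variables do not carry over. Pictures are saved under pics/ and viewed, at most 10 in all, crops included, and the job is handed in when it is done.

Besides the shell and the picture viewer there is one more tool, called after "Request:" by a JSON object that holds its "op" and its "data", one argument or row to a line. servo_tool: Moves the arm, as the interface text tells. Its arguments: {"type":"object","properties":{"steps":{"type":"array","items":{"type":"object","properties":{"dx":{"type":"number"},"dy":{"type":"number"},"dz":{"type":"number"},"wx":{"type":"number"},"wy":{"type":"number"},"wz":{"type":"number"}}}},"jaw":{"type":"number"}},"required":["steps"]}

```bash
mkdir -p pics; ls
python3 - <<'E'
from bench import ctrl, vision
import cv2, json
o=ctrl.get_obs(); print(o)
for n in ("side","top"):
    c=vision.camera(n); cv2.imwrite(f"pics/{n}0.png",c["frame"][:,:,::-1])
    print(n,{k:(v.tolist() if hasattr(v,'tolist') else v) for k,v in c.items() if k!="frame"})
E
```

```text
pics
{'time_s': 0.0, 'q': array([ 1.09468370e+00,  1.81554634e-01,  1.60803970e+00,  2.77981121e-05,
        1.35378604e+00, -2.06294602e-01]), 'dq': array([-0.00062795, -0.0001963 , -0.00092509,  0.00080095,  0.0011863 ,
       -0.00049722]), 'joint_efforts': array([-9.01214589e-04, -4.44873083e+01, -3.51337767e+01, -1.93564829e-04,
        9.17061581e-03,  8.04082561e-05]), 'eef_pos': array([0.15297747, 0.55369232, 0.23036119]), 'eef_rot': array([-3.11892395e-04,  1.34503075e-01,  9.90912773e-01, -8.37788882e-04]), 'wrist_force': array([ 0.01186475, -0.10301982,  0.12481135]), 'torque': array([ 0.02720351, -0.02832774, -0.0326897 ]), 'grasp_force': 0.0, 'opening': 0.9963157329030451}
side {'vfov': 57.77972369213466, 'cx': 319.08715353851596, 'cy': 237.51558994554227, 'camera_from_world': [[0.9951951522426065, -0.09627642965257062, 0.017817352389416688, -0.5666670244758905], [0.06098070452724372, 0.75184575490606, 0.6565129964479741, -0.17781497996016205], [-0.07660262807617003, -0.6522720367477746, 0.7541042550262751, -1.2087025200936643], [0.0, 0.0, 0.0, 1.0]]}
top {'vfov': 46.7940212388621, 'cx': 318.2542057385691, 'cy': 237.64125219484674, 'camera_from_world': [[-0.005993791417157316, -0.99991780254518, 0.01133413506475842, 0.030433199964560512], [0.9973973356898016, -0.0051635117906951335, 0.0719158738031606, -0.5783987535547206], [-0.0718514385613286, 0.011735684863097149, 0.9973463011800172, -1.3649481211307508], [0.0, 0.0, 0.0, 1.0]]}
```

View pics/side0.png

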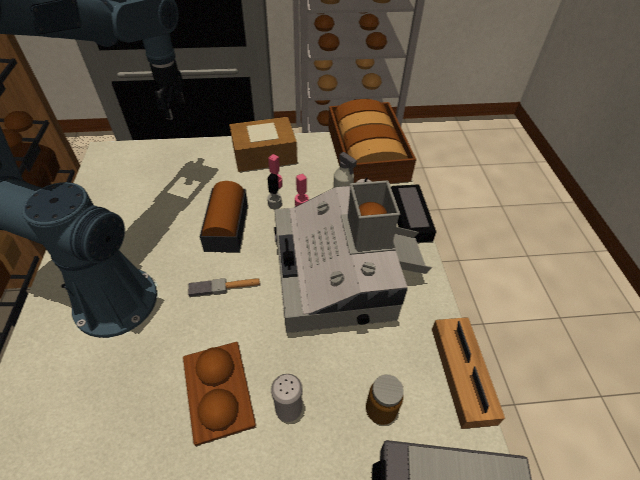

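View pics/top0.png

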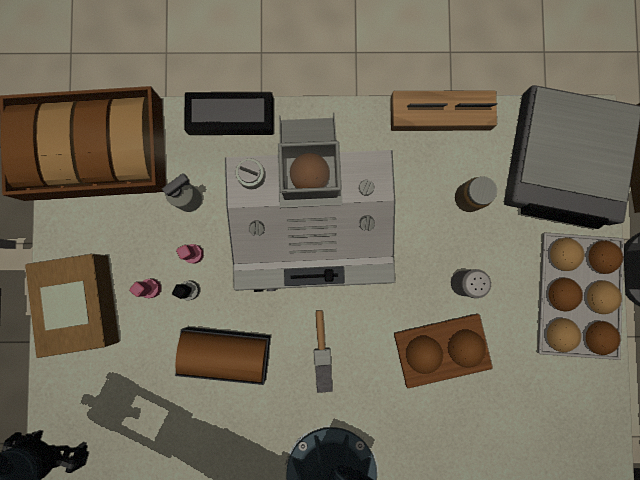

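Side view: black driver at (274,190) between pink ones; top view: driver (185,290), slicer with screws at about (257,228), (367,223), (366,187), slide block (330,275). Enlarging.

Run:
```python
import cv2, numpy as np
t=cv2.imread("pics/top0.png"); s=cv2.imread("pics/side0.png")
a=cv2.resize(t[120:300,220:400],(720,720),interpolation=cv2.INTER_CUBIC)
cv2.imwrite("pics/a.png",cv2.resize(t[130:295,222:402],(780,715)[:2] if 0 else (654,600),interpolation=cv2.INTER_CUBIC))
b=cv2.resize(t[240:310,125:215],None,fx=5,fy=5,interpolation=cv2.INTER_CUBIC)   # 450x350
c=cv2.resize(s[145:215,255:315],None,fx=5,fy=5,interpolation=cv2.INTER_CUBIC)   # 300x350
cv2.imwrite("pics/b.png",np.hstack([b,c]))
```

```text
(no output)
```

View pics/a.png

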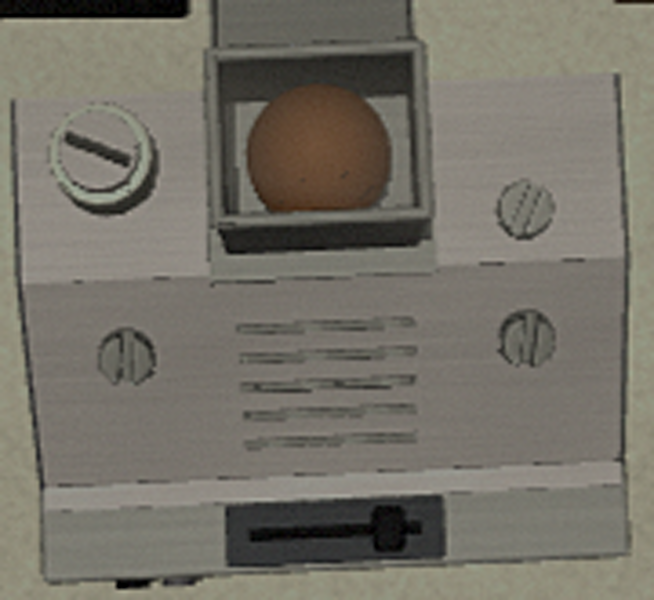

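View pics/b.png

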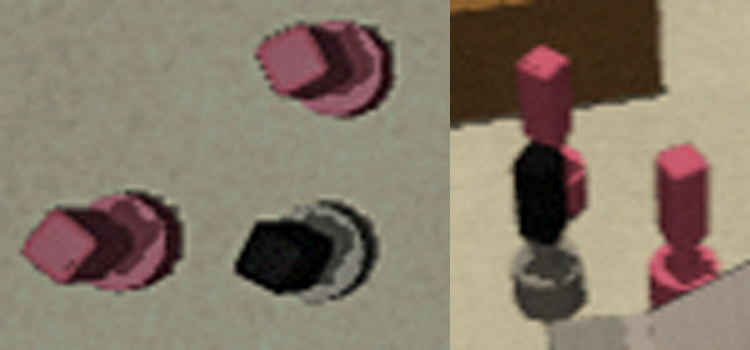

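Top-crop: screw heads at (127,357), (527,340), (525,209) in crop a with slots at about 3°, 14°, 23° clockwise; slide grip top (388,522). Driver needs contrast.

```bash
cat > h.py <<'E'
import numpy as np, cv2
from scipy.optimize import least_squares
from scipy.spatial.transform import Rotation as R
CAM={}
def setup():
    import json,os
    if not os.path.exists('cams.npy'):
        from bench import vision
        d={n:{k:np.array(v) for k,v in vision.camera(n).items() if k!='frame'} for n in('side','top')}
        np.save('cams.npy',d)
    CAM.update(np.load('cams.npy',allow_pickle=True).item())
def proj(n,P):
    if not CAM: setup()
    c=CAM[n]; f=240/np.tan(np.radians(c['vfov'])/2); T=c['camera_from_world']
    P=np.atleast_2d(P)@T[:3,:3].T+T[:3,3]
    return np.c_[c['cx']-f*P[:,0]/P[:,2], c['cy']+f*P[:,1]/P[:,2]]
def back(n,uv,z):
    r=least_squares(lambda p:(proj(n,[[p[0],p[1],z]])-np.array(uv)).ravel(),[.5,0]); return r.x
E
python3 - <<'E'
from h import *
A=lambda x,y:((x+.5)/(654/180)-.5+222,(y+.5)/(600/165)-.5+130)
sl=np.array
c30,s30=np.cos(np.pi/6),np.sin(np.pi/6)
hd=lambda x,y,z:(x-.014*s30,y,z+.014*c30)
pts=[((127,357),hd(-.008,.125,.147)),((527,340),hd(-.008,-.125,.147)),((525,209),(.066,-.125,.186)),
((47,582),(-.15,.19,.10)),((628,552),(-.15,-.19,.10)),((617,73),(.15,-.19,.172)),((14,100),(.15,.19,.172)),((22,284),(.035,.19,.172)),((626,260),(.035,-.19,.172))]
uv=np.array([A(*p[0]) for p in pts]); M=np.array([p[1] for p in pts])
def w(p): 
    c,s=np.cos(p[2]),np.sin(p[2]); return np.c_[M[:,0]*c-M[:,1]*s+p[0],M[:,0]*s+M[:,1]*c+p[1],M[:,2]]
r=least_squares(lambda p:(proj('top',w(p))-uv).ravel(),[.6,0,0],loss='soft_l1')
print('slicer',r.x,np.degrees(r.x[2])); print((proj('top',w(r.x))-uv).round(2))
print('side pred',proj('side',w(r.x)[:3]).round(1))
p=r.x;c,s=np.cos(p[2]),np.sin(p[2])
g=back('top',A(388,524),.1545); d=g-p[:2]; print('grip',g,'local',d[0]*c+d[1]*s,-d[0]*s+d[1]*c)
t=cv2.imread("pics/top0.png"); s_=cv2.imread("pics/side0.png")
f=lambda i:np.clip(255*(cv2.resize(i,None,fx=10,fy=10,interpolation=cv2.INTER_CUBIC)/255.)**.4,0,255).astype(np.uint8)
cv2.imwrite("pics/e.png",np.hstack([f(t[275:305,168:204]),f(s_[170:212,255:280])[:300]])) 
cv2.imwrite("pics/e.png",np.hstack([f(t[272:308,168:204]),f(s_[172:208,255:280])]))
E
```

```text
slicer [0.60884237 0.04391687 0.0403533 ] 2.3120735755038737
[[-0.41  1.17]
 [ 0.47  0.84]
 [ 0.31 -0.66]
 [-1.49  0.32]
 [ 0.86  0.99]
 [ 1.19 -0.41]
 [-1.68 -0.54]
 [-2.12 -0.27]
 [ 1.58 -1.24]]
side pred [[321.2 206.4]
 [335.2 277. ]
 [368.2 267.3]]
grip [0.4875185  0.00641582] local -0.1227379847006552 -0.03257603140670979
```

View pics/e.png

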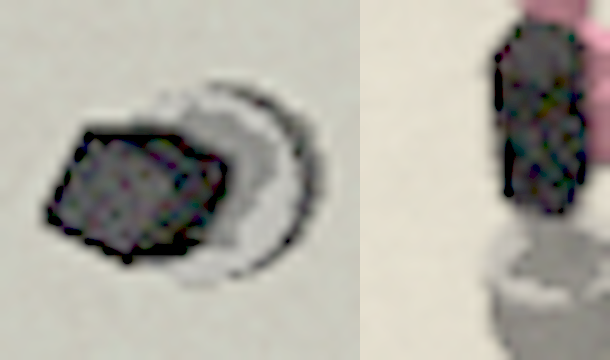

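Run:
```python
from h import *
print('handle',back('top',(178.4,291.05),.125),'sleeve',back('top',(187.8,289.95),.032))
p=np.array([.6088,.0439,.0404])
def W(q,p=p):
    q=np.atleast_2d(q);c,s=np.cos(p[2]),np.sin(p[2]); return np.c_[q[:,0]*c-q[:,1]*s+p[0],q[:,0]*s+q[:,1]*c+p[1],q[:,2]]
th=np.linspace(0,2*np.pi,40)
def ring(f,ax): # head-top circle in slicer frame
    ax=np.array(ax);u=np.array([ax[2],0,-ax[0]]);v=np.array([0,1,0])
    return np.array(f)+.014*ax+.017*(np.cos(th)[:,None]*u+np.sin(th)[:,None]*v)
sl=[-.5,0,3**.5/2]
S=[((-.008,.125,.147),sl),((-.008,-.125,.147),sl),((.066,-.125,.172),[0,0,1])]
rows=[]
for n in('top','side'):
    im=cv2.imread(f'pics/{n}0.png'); r=[]
    for f,a in S:
        q=proj(n,W(ring(f,a))); c=np.round(q.mean(0)).astype(int)
        t=cv2.resize(im[c[1]-12:c[1]+13,c[0]-12:c[0]+13],None,fx=10,fy=10,interpolation=cv2.INTER_CUBIC)
        t=np.clip(255*(t/255.)**.6,0,255).astype(np.uint8)
        cv2.polylines(t,[np.round((q-c+12.5)*10-.5).astype(int)],True,(0,0,255),1)
        r.append(t)
    rows.append(np.hstack(r))
cv2.imwrite('pics/s.png',np.vstack(rows))
# driver predictions in side
for c in (back('top',(178.4,291.05),.125),back('top',(187.8,289.95),.032)):
    print(proj('side',[[*c,.125],[*c,.032],[*c,0]]).round(1))
```

```text
handle [0.45024073 0.34901797] sleeve [0.45069115 0.34828774]
[[271.7 176.2]
 [273.5 197.5]
 [274.1 204.4]]
[[271.9 176.3]
 [273.6 197.7]
 [274.2 204.5]]
```

View pics/s.png

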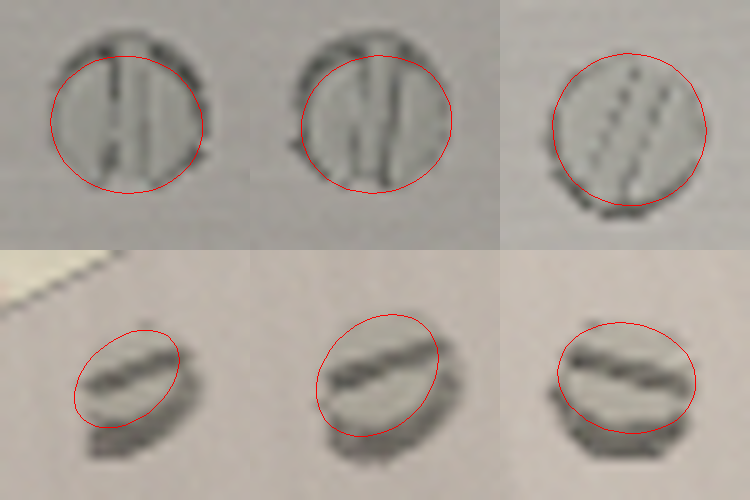

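Overlay: predicted head rings lie on the discs within about 1 px in both views; slots read from it. Driver found at (0.4505, 0.3487), handle faces at about 62° / −28°.

```bash
cat >> h.py <<'E'
PS=np.array([.6088,.0439,.0404])
Rs=R.from_euler('z',PS[2])
def W(q): return Rs.apply(np.atleast_2d(q))+[PS[0],PS[1],0]
sl=np.array([-.5,0,3**.5/2])
S={'L':(np.array((-.008,.125,.147)),sl),'R':(np.array((-.008,-.125,.147)),sl),'T':(np.array((.066,-.125,.172)),np.array([0,0,1.]))}
def target(k,phi,h):
    """tool pose on screw k: phi (deg, ccw of tool y from slicer x about axis), TCP h over the foot"""
    f,a=S[k]; t=0 if k=='T' else -30
    rot=Rs*R.from_euler('y',t,degrees=True)*R.from_euler('z',phi-90,degrees=True)*R.from_quat([0,1,0,0]) # tool: y->+y, z->-z
    return W(f+h*a)[0],rot
def delta(pos,rot):
    from bench import ctrl
    o=ctrl.get_obs(); w,x,y,z=o['eef_rot']; c=R.from_quat([x,y,z,w])
    print('t',round(o['time_s'],2),'pos',o['eef_pos'].round(4),'F',o['wrist_force'].round(1),'M',o['torque'].round(2),'op',round(o['opening'],3),'q6',round(o['q'][5],2))
    print('shift/0.1:',((pos-o['eef_pos'])/.1).round(3),'turn/pi:',((rot*c.inv()).as_rotvec()/np.pi).round(4))
E
python3 - <<'E'
from h import *
obs={'L':[('top',(9.5,-115*0-118)),('side',(97,-36))],'R':[('top',(14,-122)),('side',(106,-37))],'T':[('top',(39,-100)),('side',(120,33))]}
for k,l in obs.items():
    f,a=S[k];u=np.array([a[2],0,-a[0]]);y=np.array([0,1.,0]);c=f+.014*a
    for n,d in l:
        def ang(t):
            v=np.cos(t)*u-np.sin(t)*y; q=proj(n,W([c-.015*v,c+.015*v])); e=q[1]-q[0]; return (e[0]*d[1]-e[1]*d[0])/np.hypot(*e)/np.hypot(*d)
        g=np.radians(np.arange(-45,90,.25)); print(k,n,np.degrees(g[np.argmin([abs(ang(t)) for t in g])]))
    print(k,'foot',W(f).round(4),'axis',Rs.apply(a).round(3))
print(R.from_quat([0,1,0,0]).as_matrix())
from bench import ctrl
from h import delta; delta(np.array([.4505,.3487,.18]),R.from_euler('z',62-90,degrees=True)*R.from_quat([0,1,0,0]))
E
```

```text
L top 9.0
L side 8.0
L foot [[0.5958 0.1685 0.147 ]] axis [-0.5   -0.02   0.866]
R top 5.75
R side 5.0
R foot [[ 0.6059 -0.0813  0.147 ]] axis [-0.5   -0.02   0.866]
T top 24.000000000000004
T side 26.5
T foot [[ 0.6798 -0.0783  0.172 ]] axis [0. 0. 1.]
[[-1.  0.  0.]
 [ 0.  1.  0.]
 [ 0.  0. -1.]]
t 0.2 pos [0.1531 0.5539 0.2307] F [ 0.1 -0.7  0.3] M [-0.   -0.04  0.04] op 1.001 q6 -0.21
shift/0.1: [ 2.974 -2.052 -0.507] turn/pi: [ 0.0003 -0.0002 -0.0697]
```

Request:
{"op": "servo_tool", "data": {
  "steps": [
    {"dx":0.2,"dy":-0.14},
    {"dx":0.4,"dy":-0.28},
    {"dx":0.6,"dy":-0.42},
    {"dx":0.8,"dy":-0.55},
    {"dx":1.0,"dy":-0.69}
  ],
  "jaw": 0.75
}}

```text
$.steps[0]: bad value
```

Request:
{"op": "servo_tool", "data": {
  "steps": [
    {"dx":0.2,"dy":-0.14},
    {"dx":0.4,"dy":-0.28},
    {"dx":0.6,"dy":-0.42},
    {"dx":0.8,"dy":-0.55},
    {"dx":1.0,"dy":-0.69}
  ]
}}

```text
$.steps[0]: bad value
```

Request:
{"op": "servo_tool", "data": {
  "steps": [
    {"dx":0.2,"dy":-0.14},
    {"dx":0.4,"dy":-0.28},
    {"dx":0.6,"dy":-0.42},
    {"dx":0.8,"dy":-0.55,"wz":-0.035},
    {"dx":0.97,"dy":-0.67,"wz":-0.069}
  ]
}}

```text
$.steps[0]: bad value
```

Request:
{"op": "servo_tool", "data": {
  "steps": [
    {"dx":0.2,"dy":-0.14,"dz":0,"wx":0,"wy":0,"wz":0},
    {"dx":0.4,"dy":-0.28,"dz":0,"wx":0,"wy":0,"wz":0},
    {"dx":0.6,"dy":-0.42,"dz":0,"wx":0,"wy":0,"wz":0},
    {"dx":0.8,"dy":-0.55,"dz":0,"wx":0,"wy":0,"wz":0},
    {"dx":1.0,"dy":-0.69,"dz":0,"wx":0,"wy":0,"wz":0}
  ],
  "jaw": 0.75
}}

```text
time_s: 0.62
eef_pos: [0.2539, 0.4845, 0.2311]
eef_rot: [-0.0, 0.134, 0.991, -0.0]
wrist_force: [0.0, -0.6, -0.3]
opening: 0.751
grasp_force: 0.0
```

Request:
{"op": "servo_tool", "data": {
  "steps": [
    {"dx":0.2,"dy":-0.14,"dz":0,"wx":0,"wy":0,"wz":0},
    {"dx":0.4,"dy":-0.28,"dz":0,"wx":0,"wy":0,"wz":0},
    {"dx":0.6,"dy":-0.42,"dz":0,"wx":0,"wy":0,"wz":0},
    {"dx":0.8,"dy":-0.55,"dz":0,"wx":0,"wy":0,"wz":0},
    {"dx":1.0,"dy":-0.69,"dz":0,"wx":0,"wy":0,"wz":0}
  ]
}}

```text
time_s: 1.03
eef_pos: [0.354, 0.4154, 0.2312]
eef_rot: [-0.0, 0.134, 0.991, -0.0]
wrist_force: [0.0, -0.1, 0.4]
opening: 0.749
grasp_force: 0.0
```

Request:
{"op": "servo_tool", "data": {
  "steps": [
    {"dx":0.2,"dy":-0.14,"dz":0,"wx":0,"wy":0,"wz":-0.02},
    {"dx":0.4,"dy":-0.28,"dz":0,"wx":0,"wy":0,"wz":-0.04},
    {"dx":0.6,"dy":-0.42,"dz":0,"wx":0,"wy":0,"wz":-0.07},
    {"dx":0.8,"dy":-0.55,"dz":0,"wx":0,"wy":0,"wz":-0.07},
    {"dx":0.97,"dy":-0.67,"dz":0,"wx":0,"wy":0,"wz":-0.07}
  ]
}}

```text
time_s: 1.45
eef_pos: [0.4514, 0.3482, 0.2311]
eef_rot: [-0.0, 0.243, 0.97, -0.0]
wrist_force: [-0.7, -0.4, -0.3]
opening: 0.751
grasp_force: 0.0
```

Request:
{"op": "servo_tool", "data": {
  "steps": [
    {"dx":-0.009,"dy":0.005,"dz":-0.2,"wx":0,"wy":0,"wz":0},
    {"dx":-0.009,"dy":0.005,"dz":-0.4,"wx":0,"wy":0,"wz":0},
    {"dx":-0.009,"dy":0.005,"dz":-0.6,"wx":0,"wy":0,"wz":0},
    {"dx":-0.009,"dy":0.005,"dz":-0.8,"wx":0,"wy":0,"wz":0},
    {"dx":-0.009,"dy":0.005,"dz":-1.0,"wx":0,"wy":0,"wz":0}
  ]
}}

```text
time_s: 1.87
eef_pos: [0.4492, 0.3495, 0.1302]
eef_rot: [-0.0, 0.243, 0.97, -0.0]
wrist_force: [-0.4, -0.2, -0.1]
opening: 0.753
grasp_force: 0.0
```

Request:
{"op": "servo_tool", "data": {
  "steps": [
    {"dx":0,"dy":0,"dz":-0.12,"wx":0,"wy":0,"wz":0},
    {"dx":0,"dy":0,"dz":-0.24,"wx":0,"wy":0,"wz":0},
    {"dx":0,"dy":0,"dz":-0.36,"wx":0,"wy":0,"wz":0},
    {"dx":0,"dy":0,"dz":-0.49,"wx":0,"wy":0,"wz":0},
    {"dx":0,"dy":0,"dz":-0.49,"wx":0,"wy":0,"wz":0}
  ]
}}

```text
time_s: 2.28
eef_pos: [0.448, 0.349, 0.0797]
eef_rot: [-0.001, 0.242, 0.97, -0.001]
wrist_force: [-1.1, -0.0, -0.0]
opening: 0.752
grasp_force: 0.0
```

Request:
{"op": "servo_tool", "data": {
  "steps": [
    {"dx":0,"dy":0,"dz":0,"wx":0,"wy":0,"wz":0},
    {"dx":0,"dy":0,"dz":0,"wx":0,"wy":0,"wz":0},
    {"dx":0,"dy":0,"dz":0,"wx":0,"wy":0,"wz":0},
    {"dx":0,"dy":0,"dz":0,"wx":0,"wy":0,"wz":0},
    {"dx":0,"dy":0,"dz":0,"wx":0,"wy":0,"wz":0}
  ],
  "jaw": 0
}}

```text
time_s: 2.7
eef_pos: [0.4502, 0.3501, 0.0835]
eef_rot: [0.001, 0.242, 0.97, 0.001]
wrist_force: [0.0, 0.3, 3.8]
opening: 0.32
grasp_force: 59.6
```

Request:
{"op": "servo_tool", "data": {
  "steps": [
    {"dx":0,"dy":0,"dz":0.1,"wx":0,"wy":0,"wz":0},
    {"dx":0,"dy":0,"dz":0.3,"wx":0,"wy":0,"wz":0},
    {"dx":0,"dy":0,"dz":0.5,"wx":0,"wy":0,"wz":0},
    {"dx":0,"dy":0,"dz":0.75,"wx":0,"wy":0,"wz":0},
    {"dx":0,"dy":0,"dz":1.0,"wx":0,"wy":0,"wz":0}
  ]
}}

```text
time_s: 3.12
eef_pos: [0.4486, 0.3494, 0.1832]
eef_rot: [-0.001, 0.242, 0.97, -0.001]
wrist_force: [0.0, 0.9, -1.9]
opening: 0.323
grasp_force: 59.3
```

Request:
{"op": "servo_tool", "data": {
  "steps": [
    {"dx":0,"dy":0,"dz":0.3,"wx":0,"wy":0,"wz":0},
    {"dx":0,"dy":0,"dz":0.6,"wx":0,"wy":0,"wz":0},
    {"dx":0,"dy":0,"dz":0.9,"wx":0,"wy":0,"wz":0},
    {"dx":0,"dy":0,"dz":0.9,"wx":0,"wy":0,"wz":0},
    {"dx":0,"dy":0,"dz":0.9,"wx":0,"wy":0,"wz":0}
  ]
}}

```text
time_s: 3.53
eef_pos: [0.4501, 0.3502, 0.2749]
eef_rot: [0.002, 0.242, 0.97, 0.001]
wrist_force: [-1.3, -0.3, -2.9]
opening: 0.319
grasp_force: 59.6
```

Run:
```python
from h import *
delta(*target('L',81.5,.133))
```

```text
t 3.53 pos [0.4501 0.3502 0.2749] F [-1.3 -0.3 -2.9] M [-0.01 -0.02 -0.04] op 0.319 q6 -0.63
shift/0.1: [ 0.792 -1.844 -0.127] turn/pi: [-0.026  -0.1646  0.1185]
```

Request:
{"op": "servo_tool", "data": {
  "steps": [
    {"dx":0.08,"dy":-0.18,"dz":0,"wx":-0.003,"wy":-0.016,"wz":0.012},
    {"dx":0.16,"dy":-0.36,"dz":0,"wx":-0.006,"wy":-0.033,"wz":0.024},
    {"dx":0.24,"dy":-0.54,"dz":0,"wx":-0.008,"wy":-0.05,"wz":0.036},
    {"dx":0.32,"dy":-0.72,"dz":0,"wx":-0.01,"wy":-0.066,"wz":0.048},
    {"dx":0.4,"dy":-0.92,"dz":0,"wx":-0.013,"wy":-0.082,"wz":0.059}
  ]
}}

```text
time_s: 3.95
eef_pos: [0.4882, 0.2568, 0.27]
eef_rot: [0.129, 0.148, 0.98, 0.011]
wrist_force: [-0.3, 0.9, -2.7]
opening: 0.321
grasp_force: 59.9
```

Request:
{"op": "servo_tool", "data": {
  "steps": [
    {"dx":0.08,"dy":-0.18,"dz":0,"wx":-0.003,"wy":-0.016,"wz":0.012},
    {"dx":0.16,"dy":-0.36,"dz":-0.03,"wx":-0.006,"wy":-0.033,"wz":0.024},
    {"dx":0.24,"dy":-0.54,"dz":-0.06,"wx":-0.008,"wy":-0.05,"wz":0.036},
    {"dx":0.32,"dy":-0.72,"dz":-0.1,"wx":-0.01,"wy":-0.066,"wz":0.048},
    {"dx":0.39,"dy":-0.92,"dz":-0.13,"wx":-0.013,"wy":-0.082,"wz":0.059}
  ]
}}

```text
time_s: 4.37
eef_pos: [0.5269, 0.1649, 0.2566]
eef_rot: [0.255, 0.052, 0.965, 0.022]
wrist_force: [0.5, -0.2, -2.5]
opening: 0.32
grasp_force: 59.9
```

Run:
```python
from h import *
from bench import vision,ctrl
delta(*target('L',81.5,.133))
o=ctrl.get_obs(); w,x,y,z=o['eef_rot']; c=R.from_quat([x,y,z,w]); m=o['eef_pos']+c.apply([0,0,.083]); ax=c.apply([0,0,1])
th=np.linspace(0,2*np.pi,40)
def circ(ctr,rot,r): return ctr+rot.apply(np.c_[r*np.cos(th),r*np.sin(th),0*th])
rows=[]
for n in('top','side'):
    im=vision.camera(n)['frame'][:,:,::-1].copy(); cv2.imwrite(f'pics/{n}1.png',im)
    cc=np.round(proj(n,[m-.02*ax])[0]).astype(int); k=30
    t=cv2.resize(im[cc[1]-k:cc[1]+k,cc[0]-k:cc[0]+k],None,fx=6.6,fy=6.6,interpolation=cv2.INTER_CUBIC)
    for q,col in((circ(m,c,.024),(0,0,255)),(circ(m-.032*ax,c,.024),(255,0,0))):
        cv2.polylines(t,[np.round((proj(n,q)-cc+k+.5)*6.6-.5).astype(int)],True,col,1)
    rows.append(t)
cv2.imwrite('pics/g.png',np.hstack(rows))
```

```text
t 4.37 pos [0.5269 0.1649 0.2566] F [ 0.5 -0.2 -2.5] M [0.04 0.46 0.03] op 0.32 q6 -1.32
shift/0.1: [0.024 0.009 0.056] turn/pi: [ 0.0013 -0.0021  0.0004]
```

View pics/g.png

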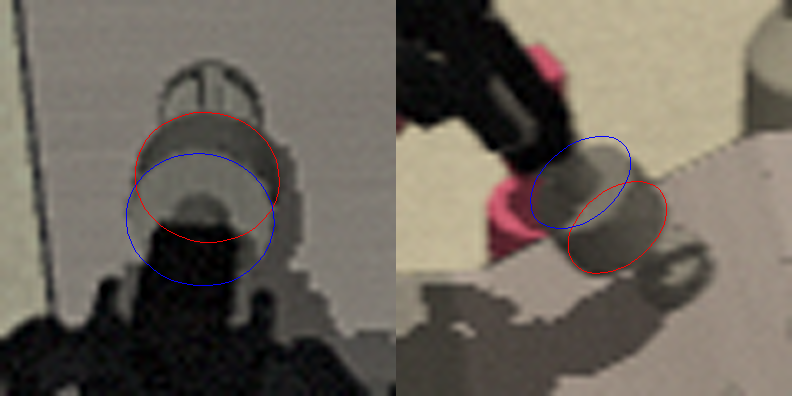

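The outlines computed from the TCP lie on the sleeve within ~1 px (sleeve slightly toward the front). I'll bias 2 mm up-slope and descend.

Request:
{"op": "servo_tool", "data": {
  "steps": [
    {"dx":0.04,"dy":0.01,"dz":0.06,"wx":0.001,"wy":-0.002,"wz":0},
    {"dx":0.09,"dy":0.01,"dz":-0.02,"wx":0.001,"wy":-0.002,"wz":0},
    {"dx":0.15,"dy":0.015,"dz":-0.12,"wx":0.001,"wy":-0.002,"wz":0},
    {"dx":0.205,"dy":0.016,"dz":-0.22,"wx":0.001,"wy":-0.002,"wz":0},
    {"dx":0.205,"dy":0.016,"dz":-0.22,"wx":0.001,"wy":-0.002,"wz":0}
  ]
}}

```text
time_s: 4.88
eef_pos: [0.5485, 0.1681, 0.2346]
eef_rot: [0.256, 0.053, 0.965, 0.024]
wrist_force: [-1.4, -0.9, -2.4]
opening: 0.324
grasp_force: 60.2
```

Request:
{"op": "servo_tool", "data": {
  "steps": [
    {"dx":0.01,"dy":0,"dz":-0.017,"wx":0,"wy":0,"wz":0},
    {"dx":0.02,"dy":0,"dz":-0.035,"wx":0,"wy":0,"wz":0},
    {"dx":0.03,"dy":0,"dz":-0.052,"wx":0,"wy":0,"wz":0},
    {"dx":0.03,"dy":0,"dz":-0.052,"wx":0,"wy":0,"wz":0},
    {"dx":0.03,"dy":0,"dz":-0.052,"wx":0,"wy":0,"wz":0}
  ]
}}

```text
time_s: 5.3
eef_pos: [0.5514, 0.1675, 0.2318]
eef_rot: [0.258, 0.054, 0.964, 0.024]
wrist_force: [-1.7, 0.7, -2.1]
opening: 0.324
grasp_force: 60.5
```

```bash
cat >> h.py <<'E'
def rep(k):
    """TCP in screw frame (slicer rel.): upslope, left, height over guard less .083 (mm); phi; force/moment along those axes"""
    from bench import ctrl
    o=ctrl.get_obs(); w,x,y,z=o['eef_rot']; c=R.from_quat([x,y,z,w])
    f,a=S[k]; B=R.from_matrix(np.c_[[a[2],0,-a[0]],[0,1,0],a]); G=Rs*B
    p=G.inv().apply(o['eef_pos']-W(f)[0]); yv=G.inv().apply(c.apply([0,1,0]))
    print(k,'t',round(o['time_s'],2),'off mm',(1e3*p-[0,0,83]).round(1),'phi',np.degrees(np.arctan2(yv[1],yv[0])).round(1),'F',G.inv().apply(o['wrist_force']).round(1),'M',G.inv().apply(o['torque']).round(2),'op',round(o['opening'],3),'q6',round(o['q'][5],2), 'tilt',(G.inv()*c).apply([0,0,1]).round(3))
E
python3 -c "
from h import *
rep('L')"
```

```text
L t 5.3 off mm [ 4.   0.8 12.7] phi 81.3 F [-2.5  0.8 -1. ] M [ 0.17  0.95 -0.02] op 0.324 q6 -1.32 tilt [ 0.    -0.001 -1.   ]
```

Request:
{"op": "servo_tool", "data": {
  "steps": [
    {"dx":-0.015,"dy":0,"dz":-0.01,"wx":0,"wy":0,"wz":0},
    {"dx":-0.015,"dy":0,"dz":-0.01,"wx":0,"wy":0,"wz":0},
    {"dx":-0.005,"dy":0,"dz":-0.03,"wx":0,"wy":0,"wz":0},
    {"dx":0.003,"dy":0,"dz":-0.045,"wx":0,"wy":0,"wz":0},
    {"dx":0.003,"dy":0,"dz":-0.045,"wx":0,"wy":0,"wz":0}
  ]
}}

```text
time_s: 5.72
eef_pos: [0.5523, 0.1672, 0.2274]
eef_rot: [0.258, 0.054, 0.964, 0.024]
wrist_force: [-0.5, -0.6, -2.3]
opening: 0.322
grasp_force: 60.5
```

```bash
python3 -c "
from h import *
rep('L')"
```

```text
L t 5.72 off mm [2.5 0.5 8.3] phi 81.3 F [-1.6 -0.5 -1.8] M [0.02 0.46 0.07] op 0.322 q6 -1.32 tilt [ 0.001 -0.002 -1.   ]
```

Request:
{"op": "servo_tool", "data": {
  "steps": [
    {"dx":0.006,"dy":0,"dz":-0.01,"wx":0,"wy":0,"wz":0},
    {"dx":0.012,"dy":0,"dz":-0.02,"wx":0,"wy":0,"wz":0},
    {"dx":0.018,"dy":0,"dz":-0.03,"wx":0,"wy":0,"wz":0},
    {"dx":0.022,"dy":0,"dz":-0.038,"wx":0,"wy":0,"wz":0},
    {"dx":0.022,"dy":0,"dz":-0.038,"wx":0,"wy":0,"wz":0}
  ]
}}

```text
time_s: 6.13
eef_pos: [0.5546, 0.1675, 0.2272]
eef_rot: [0.259, 0.053, 0.964, 0.024]
wrist_force: [-24.6, -4.3, 24.6]
opening: 0.325
grasp_force: 65.1
```

```bash
python3 -c "
from h import *
rep('L')"
```

```text
L t 6.13 off mm [4.5 0.7 7. ] phi 81.4 F [-9.1 -3.3 33.6] M [-0.69  2.4  -0.  ] op 0.325 q6 -1.32 tilt [ 0.004 -0.002 -1.   ]
```

Stopped 7 mm up with force: blade across the slot, so the blade lies along tool y. Back off 5 mm and turn 90°.

Request:
{"op": "servo_tool", "data": {
  "steps": [
    {"dx":-0.042,"dy":0,"dz":0.033,"wx":0,"wy":0,"wz":0},
    {"dx":-0.042,"dy":0,"dz":0.033,"wx":0.02,"wy":0.0008,"wz":-0.0346},
    {"dx":-0.042,"dy":0,"dz":0.033,"wx":0.04,"wy":0.0016,"wz":-0.0693},
    {"dx":-0.042,"dy":0,"dz":0.033,"wx":0.06,"wy":0.0024,"wz":-0.1039},
    {"dx":-0.042,"dy":0,"dz":0.033,"wx":0.07,"wy":0.0028,"wz":-0.1212}
  ]
}}

```text
time_s: 6.55
eef_pos: [0.5503, 0.1673, 0.2272]
eef_rot: [0.247, 0.266, 0.928, 0.081]
wrist_force: [0.5, 0.6, -2.8]
opening: 0.32
grasp_force: 60.4
```

Request:
{"op": "servo_tool", "data": {
  "steps": [
    {"dx":0,"dy":0,"dz":0,"wx":0.018,"wy":0.0007,"wz":-0.0312},
    {"dx":0,"dy":0,"dz":0,"wx":0.036,"wy":0.0014,"wz":-0.0623},
    {"dx":0,"dy":0,"dz":0,"wx":0.054,"wy":0.0022,"wz":-0.0935},
    {"dx":0,"dy":0,"dz":0,"wx":0.072,"wy":0.0029,"wz":-0.1247},
    {"dx":0,"dy":0,"dz":0,"wx":0.09,"wy":0.0036,"wz":-0.1559}
  ]
}}

```text
time_s: 6.97
eef_pos: [0.5503, 0.1673, 0.2271]
eef_rot: [0.214, 0.514, 0.818, 0.146]
wrist_force: [1.0, -1.6, -1.9]
opening: 0.322
grasp_force: 60.4
```

Request:
{"op": "servo_tool", "data": {
  "steps": [
    {"dx":0,"dy":0,"dz":0,"wx":0.018,"wy":0.0007,"wz":-0.0312},
    {"dx":0,"dy":0,"dz":0,"wx":0.036,"wy":0.0014,"wz":-0.0623},
    {"dx":0,"dy":0,"dz":0,"wx":0.054,"wy":0.0022,"wz":-0.0935},
    {"dx":0,"dy":0,"dz":0,"wx":0.072,"wy":0.0029,"wz":-0.1247},
    {"dx":0,"dy":0,"dz":0,"wx":0.09,"wy":0.0036,"wz":-0.1559}
  ]
}}

```text
time_s: 7.38
eef_pos: [0.5503, 0.1673, 0.227]
eef_rot: [0.164, 0.722, 0.642, 0.2]
wrist_force: [-0.9, 0.4, -1.6]
opening: 0.323
grasp_force: 60.4
```

```bash
python3 -c "
from h import *
rep('L')"
```

```text
L t 7.38 off mm [0.6 0.6 9.1] phi -9.0 F [-1.5  0.5 -0.9] M [-0.02  0.46  0.02] op 0.323 q6 0.26 tilt [-0.001 -0.001 -1.   ]
```

Request:
{"op": "servo_tool", "data": {
  "steps": [
    {"dx":0.01,"dy":0,"dz":-0.017,"wx":0,"wy":0,"wz":0},
    {"dx":0.02,"dy":0,"dz":-0.035,"wx":0,"wy":0,"wz":0},
    {"dx":0.03,"dy":0,"dz":-0.052,"wx":0,"wy":0,"wz":0},
    {"dx":0.03,"dy":0,"dz":-0.052,"wx":0,"wy":0,"wz":0},
    {"dx":0.03,"dy":0,"dz":-0.052,"wx":0,"wy":0,"wz":0}
  ]
}}

```text
time_s: 7.8
eef_pos: [0.5531, 0.1673, 0.2215]
eef_rot: [0.165, 0.72, 0.645, 0.199]
wrist_force: [-0.0, 0.0, -2.2]
opening: 0.319
grasp_force: 60.3
```

```bash
python3 -c "
from h import *
rep('L')"
```

```text
L t 7.8 off mm [0.3 0.5 2.9] phi -8.6 F [-1.2  0.  -1.9] M [ 0.05  0.54 -0.1 ] op 0.319 q6 0.25 tilt [-0.001 -0.001 -1.   ]
```

Request:
{"op": "servo_tool", "data": {
  "steps": [
    {"dx":0.012,"dy":0,"dz":-0.022,"wx":0.018,"wy":0.0007,"wz":-0.0312},
    {"dx":0.012,"dy":0,"dz":-0.022,"wx":0.036,"wy":0.0014,"wz":-0.0623},
    {"dx":0.012,"dy":0,"dz":-0.022,"wx":0.054,"wy":0.0022,"wz":-0.0935},
    {"dx":0.012,"dy":0,"dz":-0.022,"wx":0.072,"wy":0.0029,"wz":-0.1247},
    {"dx":0.012,"dy":0,"dz":-0.022,"wx":0.09,"wy":0.0036,"wz":-0.1559}
  ]
}}

```text
time_s: 8.22
eef_pos: [0.5547, 0.167, 0.2201]
eef_rot: [0.102, 0.872, 0.416, 0.237]
wrist_force: [0.1, -1.5, -2.2]
opening: 0.32
grasp_force: 60.4
```

```bash
python3 -c "
from h import *
rep('L')"
```

```text
L t 8.22 off mm [0.9 0.2 0.8] phi -41.3 F [-1.1 -1.5 -1.9] M [-0.43  0.36  0.17] op 0.32 q6 0.82 tilt [-0.    -0.001 -1.   ]
```

Request:
{"op": "servo_tool", "data": {
  "steps": [
    {"dx":0,"dy":0,"dz":0,"wx":0.018,"wy":0.0007,"wz":-0.0312},
    {"dx":0,"dy":0,"dz":0,"wx":0.036,"wy":0.0014,"wz":-0.0623},
    {"dx":0,"dy":0,"dz":0,"wx":0.054,"wy":0.0022,"wz":-0.0935},
    {"dx":0,"dy":0,"dz":0,"wx":0.072,"wy":0.0029,"wz":-0.1247},
    {"dx":0,"dy":0,"dz":0,"wx":0.09,"wy":0.0036,"wz":-0.1559}
  ]
}}

```text
time_s: 8.63
eef_pos: [0.5545, 0.1668, 0.2199]
eef_rot: [0.032, 0.953, 0.156, 0.256]
wrist_force: [-1.2, -3.1, -1.3]
opening: 0.323
grasp_force: 60.6
```

```bash
python3 -c "
from h import *
rep('L')"
```

```text
L t 8.63 off mm [ 0.7 -0.   0.8] phi -73.7 F [-1.9 -3.1 -0.5] M [-0.69  0.57  0.21] op 0.323 q6 1.38 tilt [-0.001 -0.001 -1.   ]
```

Request:
{"op": "servo_tool", "data": {
  "steps": [
    {"dx":0,"dy":0,"dz":0,"wx":0.018,"wy":0.0007,"wz":-0.0312},
    {"dx":0,"dy":0,"dz":0,"wx":0.036,"wy":0.0014,"wz":-0.0623},
    {"dx":0,"dy":0,"dz":0,"wx":0.054,"wy":0.0022,"wz":-0.0935},
    {"dx":0,"dy":0,"dz":0,"wx":0.072,"wy":0.0029,"wz":-0.1247},
    {"dx":0,"dy":0,"dz":0,"wx":0.079,"wy":0.0032,"wz":-0.1368}
  ]
}}

```text
time_s: 9.05
eef_pos: [0.5542, 0.1666, 0.2197]
eef_rot: [-0.032, 0.963, -0.083, 0.256]
wrist_force: [-3.0, -3.0, -0.2]
opening: 0.319
grasp_force: 60.9
```

```bash
python3 -c "
from h import *
rep('L')"
```

```text
L t 9.05 off mm [ 0.3 -0.2  0.8] phi -102.1 F [-2.8 -2.9  1.4] M [-0.77  0.82  0.43] op 0.319 q6 1.88 tilt [-0.001 -0.    -1.   ]
```

Left screw at its stop (moment rose to 0.43). Back off the turn slightly, lift along the axis, and go over to the right screw.

Request:
{"op": "servo_tool", "data": {
  "steps": [
    {"dx":0,"dy":0,"dz":0,"wx":-0.02,"wy":-0.0008,"wz":0.0346},
    {"dx":-0.05,"dy":0,"dz":0.087,"wx":-0.02,"wy":-0.0008,"wz":0.0346},
    {"dx":-0.12,"dy":0,"dz":0.208,"wx":-0.02,"wy":-0.0008,"wz":0.0346},
    {"dx":-0.2,"dy":0,"dz":0.346,"wx":-0.02,"wy":-0.0008,"wz":0.0346},
    {"dx":-0.25,"dy":0,"dz":0.433,"wx":-0.02,"wy":-0.0008,"wz":0.0346}
  ]
}}

```text
time_s: 9.47
eef_pos: [0.5291, 0.1675, 0.2649]
eef_rot: [-0.017, 0.966, -0.021, 0.259]
wrist_force: [-0.3, 0.9, -2.7]
opening: 0.32
grasp_force: 60.4
```

Request:
{"op": "servo_tool", "data": {
  "steps": [
    {"dx":0,"dy":-0.15,"dz":0,"wx":-0.018,"wy":-0.0007,"wz":0.0312},
    {"dx":0.01,"dy":-0.35,"dz":0,"wx":-0.036,"wy":-0.0014,"wz":0.0623},
    {"dx":0.02,"dy":-0.55,"dz":0,"wx":-0.054,"wy":-0.0022,"wz":0.0935},
    {"dx":0.03,"dy":-0.75,"dz":0,"wx":-0.072,"wy":-0.0029,"wz":0.1247},
    {"dx":0.04,"dy":-0.95,"dz":0,"wx":-0.08,"wy":-0.0032,"wz":0.1386}
  ]
}}

```text
time_s: 9.88
eef_pos: [0.5332, 0.0717, 0.2638]
eef_rot: [0.049, 0.94, 0.223, 0.254]
wrist_force: [0.5, -0.5, -2.5]
opening: 0.32
grasp_force: 60.3
```

Request:
{"op": "servo_tool", "data": {
  "steps": [
    {"dx":0.01,"dy":-0.2,"dz":0,"wx":-0.018,"wy":-0.0007,"wz":0.0312},
    {"dx":0.02,"dy":-0.4,"dz":0,"wx":-0.036,"wy":-0.0014,"wz":0.0623},
    {"dx":0.03,"dy":-0.6,"dz":0,"wx":-0.054,"wy":-0.0022,"wz":0.0935},
    {"dx":0.035,"dy":-0.8,"dz":0,"wx":-0.072,"wy":-0.0029,"wz":0.1247},
    {"dx":0.04,"dy":-0.95,"dz":0,"wx":-0.08,"wy":-0.0032,"wz":0.1386}
  ]
}}

```text
time_s: 10.3
eef_pos: [0.5373, -0.0242, 0.2638]
eef_rot: [0.112, 0.855, 0.449, 0.233]
wrist_force: [-0.5, -0.8, -2.8]
opening: 0.323
grasp_force: 60.3
```

```bash
python3 -c "
from h import *
from bench import vision
rep('R'); delta(*target('R',-5.5,.098))
t=[]
for n in('top','side'):
    im=vision.camera(n)['frame'][:,:,::-1]; cv2.imwrite(f'pics/{n}2.png',im)
    u=proj(n,W(S['L'][0]+.014*sl))[0].round().astype(int); t.append(cv2.resize(im[u[1]-15:u[1]+15,u[0]-15:u[0]+15],(360,360),interpolation=cv2.INTER_CUBIC))
cv2.imwrite('pics/l.png',np.hstack(t))
"
```

```text
R t 10.3 off mm [ 1.1 59.9 51.2] phi -36.9 F [-1.8 -0.8 -2.2] M [ 0.02  0.4  -0.01] op 0.323 q6 0.09 tilt [-0.    -0.002 -1.   ]
t 10.3 pos [ 0.5373 -0.0242  0.2638] F [-0.5 -0.8 -2.8] M [0.  0.4 0. ] op 0.323 q6 0.09
shift/0.1: [ 0.196 -0.591 -0.319] turn/pi: [-0.0866 -0.0034  0.1512]
```

View pics/l.png

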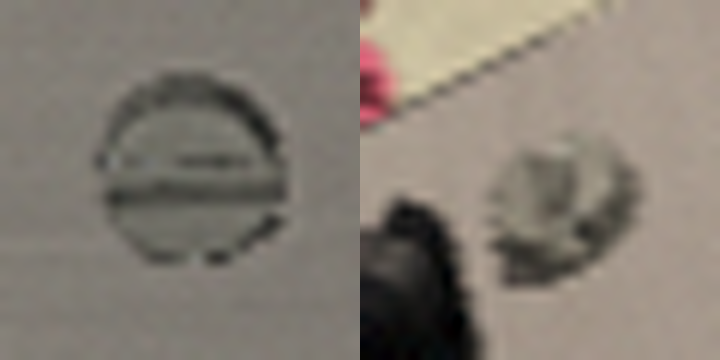

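Left slot is now level — home. On to the right screw.

Request:
{"op": "servo_tool", "data": {
  "steps": [
    {"dx":0.005,"dy":-0.12,"dz":0,"wx":-0.018,"wy":-0.0007,"wz":0.0312},
    {"dx":0.01,"dy":-0.25,"dz":-0.005,"wx":-0.036,"wy":-0.0014,"wz":0.0623},
    {"dx":0.015,"dy":-0.4,"dz":-0.01,"wx":-0.054,"wy":-0.0022,"wz":0.0935},
    {"dx":0.02,"dy":-0.52,"dz":-0.015,"wx":-0.072,"wy":-0.0029,"wz":0.1247},
    {"dx":0.02,"dy":-0.6,"dz":-0.016,"wx":-0.087,"wy":-0.0034,"wz":0.1512}
  ]
}}

```text
time_s: 10.82
eef_pos: [0.5394, -0.0828, 0.2617]
eef_rot: [0.17, 0.702, 0.664, 0.194]
wrist_force: [-0.1, -0.5, -2.0]
opening: 0.32
grasp_force: 60.3
```

Request:
{"op": "servo_tool", "data": {
  "steps": [
    {"dx":0.05,"dy":0,"dz":-0.087,"wx":0,"wy":0,"wz":0},
    {"dx":0.1,"dy":0,"dz":-0.173,"wx":0,"wy":0,"wz":0},
    {"dx":0.13,"dy":0,"dz":-0.225,"wx":0,"wy":0,"wz":0},
    {"dx":0.16,"dy":0,"dz":-0.277,"wx":0,"wy":0,"wz":0},
    {"dx":0.17,"dy":0,"dz":-0.294,"wx":0,"wy":0,"wz":0}
  ]
}}

```text
time_s: 11.23
eef_pos: [0.5561, -0.0814, 0.2302]
eef_rot: [0.168, 0.704, 0.662, 0.195]
wrist_force: [0.3, 0.2, -1.1]
opening: 0.318
grasp_force: 60.5
```

```bash
python3 -c "
from h import *
rep('R')"
```

```text
R t 11.23 off mm [-1.5  1.9 13.9] phi -5.8 F [-0.3  0.2 -1.1] M [ 0.04  0.44 -0.01] op 0.318 q6 -0.64 tilt [-0.004  0.001 -1.   ]
```

Request:
{"op": "servo_tool", "data": {
  "steps": [
    {"dx":0.017,"dy":-0.015,"dz":0.01,"wx":0,"wy":0,"wz":0},
    {"dx":0.017,"dy":-0.015,"dz":0.01,"wx":0,"wy":0,"wz":0},
    {"dx":0.027,"dy":-0.015,"dz":-0.007,"wx":0,"wy":0,"wz":0},
    {"dx":0.042,"dy":-0.015,"dz":-0.033,"wx":0,"wy":0,"wz":0},
    {"dx":0.042,"dy":-0.015,"dz":-0.033,"wx":0,"wy":0,"wz":0}
  ]
}}

```text
time_s: 11.65
eef_pos: [0.5606, -0.0842, 0.2284]
eef_rot: [0.169, 0.703, 0.662, 0.195]
wrist_force: [0.2, -0.1, -2.1]
opening: 0.322
grasp_force: 60.5
```

```bash
python3 -c "
from h import *
rep('R')"
```

```text
R t 11.65 off mm [ 1.4 -1.  10.2] phi -5.7 F [-0.9 -0.1 -1.9] M [-0.01  0.49 -0.07] op 0.322 q6 -0.64 tilt [-0.002 -0.001 -1.   ]
```

Free over the head; down 7 mm more.

Request:
{"op": "servo_tool", "data": {
  "steps": [
    {"dx":0.01,"dy":0.005,"dz":-0.017,"wx":0,"wy":0,"wz":0},
    {"dx":0.02,"dy":0.008,"dz":-0.035,"wx":0,"wy":0,"wz":0},
    {"dx":0.03,"dy":0.008,"dz":-0.052,"wx":0,"wy":0,"wz":0},
    {"dx":0.035,"dy":0.008,"dz":-0.061,"wx":0,"wy":0,"wz":0},
    {"dx":0.035,"dy":0.008,"dz":-0.061,"wx":0,"wy":0,"wz":0}
  ]
}}

```text
time_s: 12.07
eef_pos: [0.564, -0.0833, 0.2222]
eef_rot: [0.169, 0.703, 0.663, 0.195]
wrist_force: [0.4, -0.7, -2.2]
opening: 0.325
grasp_force: 60.5
```

```bash
python3 -c "
from h import *
rep('R')"
```

```text
R t 12.07 off mm [ 1.3 -0.3  3.1] phi -5.7 F [-0.8 -0.8 -2.1] M [ 0.02  0.44 -0.  ] op 0.325 q6 -0.64 tilt [-0.002 -0.    -1.   ]
```

Request:
{"op": "servo_tool", "data": {
  "steps": [
    {"dx":0.01,"dy":0,"dz":-0.02,"wx":0.018,"wy":0.0007,"wz":-0.0312},
    {"dx":0.01,"dy":0,"dz":-0.02,"wx":0.036,"wy":0.0014,"wz":-0.0623},
    {"dx":0.01,"dy":0,"dz":-0.02,"wx":0.054,"wy":0.0022,"wz":-0.0935},
    {"dx":0.01,"dy":0,"dz":-0.02,"wx":0.072,"wy":0.0029,"wz":-0.1247},
    {"dx":0.01,"dy":0,"dz":-0.02,"wx":0.09,"wy":0.0036,"wz":-0.1559}
  ]
}}

```text
time_s: 12.48
eef_pos: [0.5652, -0.0834, 0.2207]
eef_rot: [0.108, 0.861, 0.438, 0.235]
wrist_force: [1.9, -0.7, -3.8]
opening: 0.319
grasp_force: 60.1
```

Request:
{"op": "servo_tool", "data": {
  "steps": [
    {"dx":0,"dy":0,"dz":0,"wx":0.018,"wy":0.0007,"wz":-0.0312},
    {"dx":0,"dy":0,"dz":0,"wx":0.036,"wy":0.0014,"wz":-0.0623},
    {"dx":0,"dy":0,"dz":0,"wx":0.054,"wy":0.0022,"wz":-0.0935},
    {"dx":0,"dy":0,"dz":0,"wx":0.072,"wy":0.0029,"wz":-0.1247},
    {"dx":0,"dy":0,"dz":0,"wx":0.09,"wy":0.0036,"wz":-0.1559}
  ]
}}

```text
time_s: 12.9
eef_pos: [0.5649, -0.084, 0.2204]
eef_rot: [0.038, 0.949, 0.18, 0.255]
wrist_force: [-1.1, -3.6, -3.6]
opening: 0.321
grasp_force: 60.3
```

Request:
{"op": "servo_tool", "data": {
  "steps": [
    {"dx":0,"dy":0,"dz":0,"wx":0.018,"wy":0.0007,"wz":-0.0312},
    {"dx":0,"dy":0,"dz":0,"wx":0.036,"wy":0.0014,"wz":-0.0623},
    {"dx":0,"dy":0,"dz":0,"wx":0.054,"wy":0.0022,"wz":-0.0935},
    {"dx":0,"dy":0,"dz":0,"wx":0.072,"wy":0.0029,"wz":-0.1247},
    {"dx":0,"dy":0,"dz":0,"wx":0.088,"wy":0.0035,"wz":-0.1524}
  ]
}}

```text
time_s: 13.32
eef_pos: [0.5643, -0.0842, 0.22]
eef_rot: [-0.033, 0.962, -0.086, 0.256]
wrist_force: [-4.0, -2.5, -2.3]
opening: 0.324
grasp_force: 61.0
```

```bash
python3 -c "
from h import *
rep('R')"
```

```text
R t 13.32 off mm [ 0.4 -1.1  1. ] phi -102.5 F [-4.7 -2.3  0. ] M [-0.82  1.49  0.59] op 0.324 q6 1.04 tilt [-0.002  0.    -1.   ]
```

Request:
{"op": "servo_tool", "data": {
  "steps": [
    {"dx":0,"dy":0,"dz":0,"wx":-0.02,"wy":-0.0008,"wz":0.0346},
    {"dx":-0.05,"dy":0,"dz":0.087,"wx":-0.02,"wy":-0.0008,"wz":0.0346},
    {"dx":-0.12,"dy":0,"dz":0.208,"wx":-0.02,"wy":-0.0008,"wz":0.0346},
    {"dx":-0.2,"dy":0,"dz":0.346,"wx":-0.02,"wy":-0.0008,"wz":0.0346},
    {"dx":-0.25,"dy":0,"dz":0.433,"wx":-0.02,"wy":-0.0008,"wz":0.0346}
  ]
}}

```text
time_s: 13.73
eef_pos: [0.5399, -0.0835, 0.2659]
eef_rot: [-0.017, 0.965, -0.023, 0.259]
wrist_force: [0.4, -0.4, -2.0]
opening: 0.32
grasp_force: 60.4
```

```bash
python3 -c "
from h import *
delta(*target('T',-25,.123))
im=cv2.imread('pics/top2.png');
from bench import vision
vision and cv2.imwrite('pics/top3.png',vision.camera('top')['frame'][:,:,::-1])"
```

```text
t 13.73 pos [ 0.5399 -0.0835  0.2659] F [ 0.4 -0.4 -2. ] M [-0.05  0.48  0.01] op 0.32 q6 0.93
shift/0.1: [1.399 0.052 0.291] turn/pi: [-0.1081  0.1412  0.3799]
```

Request:
{"op": "servo_tool", "data": {
  "steps": [
    {"dx":0,"dy":0,"dz":0.1,"wx":-0.007,"wy":0.0094,"wz":0.0253},
    {"dx":0.05,"dy":0,"dz":0.2,"wx":-0.0144,"wy":0.0188,"wz":0.0506},
    {"dx":0.1,"dy":0.005,"dz":0.3,"wx":-0.0216,"wy":0.0282,"wz":0.076},
    {"dx":0.2,"dy":0.01,"dz":0.4,"wx":-0.0288,"wy":0.0376,"wz":0.1013},
    {"dx":0.3,"dy":0.015,"dz":0.4,"wx":-0.036,"wy":0.047,"wz":0.1266}
  ]
}}

```text
time_s: 14.2
eef_pos: [0.5715, -0.0826, 0.3069]
eef_rot: [-0.011, 0.966, 0.183, 0.18]
wrist_force: [-0.7, 0.2, -2.5]
opening: 0.32
grasp_force: 60.5
```

Request:
{"op": "servo_tool", "data": {
  "steps": [
    {"dx":0.1,"dy":0,"dz":0,"wx":-0.007,"wy":0.0094,"wz":0.0253},
    {"dx":0.2,"dy":0.005,"dz":0,"wx":-0.0144,"wy":0.0188,"wz":0.0506},
    {"dx":0.3,"dy":0.01,"dz":0,"wx":-0.0216,"wy":0.0282,"wz":0.076},
    {"dx":0.4,"dy":0.015,"dz":0,"wx":-0.0288,"wy":0.0376,"wz":0.1013},
    {"dx":0.55,"dy":0.018,"dz":0,"wx":-0.036,"wy":0.047,"wz":0.1266}
  ]
}}

```text
time_s: 14.62
eef_pos: [0.6254, -0.0801, 0.3038]
eef_rot: [-0.006, 0.921, 0.378, 0.091]
wrist_force: [1.4, -0.1, -1.8]
opening: 0.319
grasp_force: 60.4
```

Request:
{"op": "servo_tool", "data": {
  "steps": [
    {"dx":0.1,"dy":0,"dz":0,"wx":-0.007,"wy":0.0094,"wz":0.0253},
    {"dx":0.25,"dy":0.005,"dz":0,"wx":-0.0144,"wy":0.0188,"wz":0.0506},
    {"dx":0.4,"dy":0.01,"dz":0,"wx":-0.0216,"wy":0.0282,"wz":0.076},
    {"dx":0.55,"dy":0.015,"dz":0,"wx":-0.0288,"wy":0.0376,"wz":0.1013},
    {"dx":0.55,"dy":0.018,"dz":-0.1,"wx":-0.036,"wy":0.047,"wz":0.1266}
  ]
}}

```text
time_s: 15.03
eef_pos: [0.6833, -0.0786, 0.2956]
eef_rot: [0.002, 0.831, 0.556, 0.001]
wrist_force: [-0.0, -0.4, -1.2]
opening: 0.319
grasp_force: 60.6
```

```bash
python3 -c "
from h import *
rep('T');delta(*target('T',-25,.092))
from bench import vision
t=[]
for n in('top','side'):
    im=vision.camera(n)['frame'][:,:,::-1]; cv2.imwrite(f'pics/{n}4.png',im)
    for k in 'RT':
        u=proj(n,W(S[k][0]+.014*S[k][1]))[0].round().astype(int); t.append(cv2.resize(im[u[1]-15:u[1]+15,u[0]-15:u[0]+15],(200,200),interpolation=cv2.INTER_CUBIC))
cv2.imwrite('pics/r.png',np.hstack(t))"
```

```text
T t 15.03 off mm [ 3.4 -0.4 40.6] phi -24.8 F [-0.1 -0.4 -1.2] M [ 0.01  0.05 -0.01] op 0.319 q6 0.11 tilt [ 0.003 -0.003 -1.   ]
t 15.03 pos [ 0.6833 -0.0786  0.2956] F [-0.  -0.4 -1.2] M [ 0.    0.05 -0.01] op 0.319 q6 0.11
shift/0.1: [-0.035  0.002 -0.316] turn/pi: [ 0.0008  0.001  -0.0012]
```

View pics/r.png

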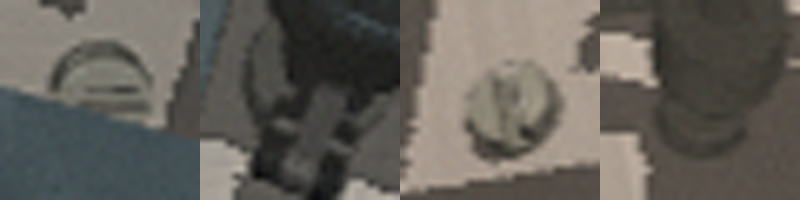

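Right slot level: home. Now the top screw.

Request:
{"op": "servo_tool", "data": {
  "steps": [
    {"dx":-0.015,"dy":0,"dz":-0.1,"wx":0,"wy":0,"wz":0},
    {"dx":-0.02,"dy":0,"dz":-0.18,"wx":0,"wy":0,"wz":0},
    {"dx":-0.02,"dy":0,"dz":-0.22,"wx":0,"wy":0,"wz":0},
    {"dx":-0.02,"dy":0,"dz":-0.22,"wx":0,"wy":0,"wz":0},
    {"dx":-0.02,"dy":0,"dz":-0.22,"wx":0,"wy":0,"wz":0}
  ]
}}

```text
time_s: 15.55
eef_pos: [0.6775, -0.0786, 0.2718]
eef_rot: [-0.0, 0.832, 0.554, -0.001]
wrist_force: [1.1, -0.1, -1.5]
opening: 0.321
grasp_force: 60.6
```

```bash
python3 -c "
from h import *
rep('T')"
```

```text
T t 15.55 off mm [-2.3 -0.1 16.8] phi -25.0 F [ 1.1 -0.1 -1.5] M [ 0.   -0.07 -0.02] op 0.321 q6 0.11 tilt [-0.001 -0.001 -1.   ]
```

Request:
{"op": "servo_tool", "data": {
  "steps": [
    {"dx":0.02,"dy":0,"dz":0,"wx":0,"wy":0,"wz":0},
    {"dx":0.02,"dy":0,"dz":-0.02,"wx":0,"wy":0,"wz":0},
    {"dx":0.02,"dy":0,"dz":-0.045,"wx":0,"wy":0,"wz":0},
    {"dx":0.02,"dy":0,"dz":-0.065,"wx":0,"wy":0,"wz":0},
    {"dx":0.02,"dy":0,"dz":-0.065,"wx":0,"wy":0,"wz":0}
  ]
}}

```text
time_s: 15.97
eef_pos: [0.6798, -0.0782, 0.2647]
eef_rot: [-0.0, 0.832, 0.555, -0.001]
wrist_force: [0.4, 0.0, -2.8]
opening: 0.317
grasp_force: 60.6
```

```bash
python3 -c "
from h import *
rep('T')"
```

```text
T t 15.97 off mm [0.  0.2 9.7] phi -24.9 F [ 0.4  0.  -2.8] M [-0.   -0.05  0.03] op 0.317 q6 0.11 tilt [-0.002 -0.    -1.   ]
```

Request:
{"op": "servo_tool", "data": {
  "steps": [
    {"dx":0,"dy":0,"dz":-0.02,"wx":0,"wy":0,"wz":0},
    {"dx":0,"dy":0,"dz":-0.04,"wx":0,"wy":0,"wz":0},
    {"dx":0,"dy":0,"dz":-0.055,"wx":0,"wy":0,"wz":0},
    {"dx":0,"dy":0,"dz":-0.065,"wx":0,"wy":0,"wz":0},
    {"dx":0,"dy":0,"dz":-0.065,"wx":0,"wy":0,"wz":0}
  ]
}}

```text
time_s: 16.38
eef_pos: [0.6799, -0.0782, 0.2584]
eef_rot: [-0.0, 0.832, 0.555, -0.001]
wrist_force: [0.9, 0.1, -2.3]
opening: 0.321
grasp_force: 60.6
```

```bash
python3 -c "
from h import *
rep('T')"
```

```text
T t 16.38 off mm [0.1 0.1 3.4] phi -24.9 F [ 0.9  0.1 -2.3] M [ 0.03  0.02 -0.01] op 0.321 q6 0.11 tilt [-0.001 -0.001 -1.   ]
```

Request:
{"op": "servo_tool", "data": {
  "steps": [
    {"dx":0,"dy":0,"dz":-0.024,"wx":0,"wy":0,"wz":-0.036},
    {"dx":0,"dy":0,"dz":-0.024,"wx":0,"wy":0,"wz":-0.072},
    {"dx":0,"dy":0,"dz":-0.024,"wx":0,"wy":0,"wz":-0.108},
    {"dx":0,"dy":0,"dz":-0.024,"wx":0,"wy":0,"wz":-0.144},
    {"dx":0,"dy":0,"dz":-0.024,"wx":0,"wy":0,"wz":-0.18}
  ]
}}

```text
time_s: 16.8
eef_pos: [0.6799, -0.0784, 0.2562]
eef_rot: [-0.0, 0.955, 0.298, -0.001]
wrist_force: [0.4, 0.1, -2.2]
opening: 0.32
grasp_force: 60.5
```

Request:
{"op": "servo_tool", "data": {
  "steps": [
    {"dx":0,"dy":0,"dz":0,"wx":0,"wy":0,"wz":-0.036},
    {"dx":0,"dy":0,"dz":0,"wx":0,"wy":0,"wz":-0.072},
    {"dx":0,"dy":0,"dz":0,"wx":0,"wy":0,"wz":-0.108},
    {"dx":0,"dy":0,"dz":0,"wx":0,"wy":0,"wz":-0.144},
    {"dx":0,"dy":0,"dz":0,"wx":0,"wy":0,"wz":-0.18}
  ]
}}

```text
time_s: 17.22
eef_pos: [0.6797, -0.0785, 0.2562]
eef_rot: [-0.0, 1.0, 0.02, -0.001]
wrist_force: [-1.9, -1.1, -2.7]
opening: 0.318
grasp_force: 60.5
```

Request:
{"op": "servo_tool", "data": {
  "steps": [
    {"dx":0,"dy":0,"dz":0,"wx":0,"wy":0,"wz":-0.03},
    {"dx":0,"dy":0,"dz":0,"wx":0,"wy":0,"wz":-0.06},
    {"dx":0,"dy":0,"dz":0,"wx":0,"wy":0,"wz":-0.075},
    {"dx":0,"dy":0,"dz":0,"wx":0,"wy":0,"wz":-0.075},
    {"dx":0,"dy":0,"dz":0,"wx":0,"wy":0,"wz":-0.075}
  ]
}}

```text
time_s: 17.63
eef_pos: [0.6796, -0.0785, 0.2562]
eef_rot: [-0.0, 0.996, -0.094, -0.001]
wrist_force: [-2.2, -0.6, -3.0]
opening: 0.317
grasp_force: 60.5
```

```bash
python3 -c "
from h import *
rep('T')"
```

```text
T t 17.63 off mm [-0.2 -0.1  1.2] phi -103.1 F [-2.2 -0.5 -3. ] M [-0.33  0.42  0.4 ] op 0.317 q6 1.47 tilt [-0.002  0.    -1.   ]
```

Request:
{"op": "servo_tool", "data": {
  "steps": [
    {"dx":0,"dy":0,"dz":0,"wx":0,"wy":0,"wz":0.035},
    {"dx":0,"dy":0,"dz":0.15,"wx":0,"wy":0,"wz":0.035},
    {"dx":0,"dy":0,"dz":0.35,"wx":0,"wy":0,"wz":0.035},
    {"dx":0,"dy":0,"dz":0.55,"wx":0,"wy":0,"wz":0.035},
    {"dx":0,"dy":0,"dz":0.6,"wx":0,"wy":0,"wz":0.035}
  ]
}}

```text
time_s: 18.05
eef_pos: [0.6816, -0.0785, 0.321]
eef_rot: [0.0, 0.999, -0.04, 0.003]
wrist_force: [-0.2, -0.7, -0.9]
opening: 0.318
grasp_force: 60.6
```

Request:
{"op": "servo_tool", "data": {
  "steps": [
    {"dx":-0.2,"dy":0,"dz":0,"wx":0,"wy":0,"wz":0},
    {"dx":-0.4,"dy":0,"dz":0,"wx":0,"wy":0,"wz":0},
    {"dx":-0.6,"dy":0,"dz":0,"wx":0,"wy":0,"wz":0},
    {"dx":-0.8,"dy":0,"dz":0,"wx":0,"wy":0,"wz":0},
    {"dx":-1.0,"dy":0,"dz":0,"wx":0,"wy":0,"wz":0}
  ]
}}

```text
time_s: 18.47
eef_pos: [0.5791, -0.078, 0.3158]
eef_rot: [-0.0, 0.999, -0.04, -0.001]
wrist_force: [0.2, -0.5, -1.8]
opening: 0.322
grasp_force: 60.6
```

Request:
{"op": "servo_tool", "data": {
  "steps": [
    {"dx":-0.2,"dy":0.1,"dz":0,"wx":0,"wy":0,"wz":0},
    {"dx":-0.4,"dy":0.3,"dz":0,"wx":0,"wy":0,"wz":0},
    {"dx":-0.6,"dy":0.5,"dz":0,"wx":0,"wy":0,"wz":0},
    {"dx":-0.8,"dy":0.7,"dz":0,"wx":0,"wy":0,"wz":0},
    {"dx":-1.0,"dy":0.9,"dz":0,"wx":0,"wy":0,"wz":0}
  ]
}}

```text
time_s: 18.88
eef_pos: [0.479, 0.0125, 0.316]
eef_rot: [-0.0, 0.999, -0.04, -0.0]
wrist_force: [0.4, 0.5, -1.9]
opening: 0.318
grasp_force: 60.6
```

```bash
python3 -c "
from h import *
delta(np.array([.4505,.3495,.20]),R.from_euler('z',-118-90,degrees=True)*R.from_quat([0,1,0,0]))
from bench import vision
im=vision.camera('top')['frame'][:,:,::-1];cv2.imwrite('pics/top5.png',im)
im2=vision.camera('side')['frame'][:,:,::-1];cv2.imwrite('pics/side5.png',im2)
t=[cv2.resize(im[170:300,225:405],(540,390),interpolation=cv2.INTER_CUBIC)]
u=proj('side',W(S['T'][0]))[0].round().astype(int);t.append(cv2.resize(im2[u[1]-20:u[1]+19,u[0]-13:u[0]+13],(260,390),interpolation=cv2.INTER_CUBIC))
cv2.imwrite('pics/t.png',np.hstack(t))"
```

```text
t 18.88 pos [0.479  0.0125 0.316 ] F [ 0.4  0.5 -1.9] M [ 0.09 -0.06  0.01] op 0.318 q6 1.43
shift/0.1: [-0.285  3.37  -1.16 ] turn/pi: [-0.0003 -0.0002 -0.13  ]
```

View pics/t.png

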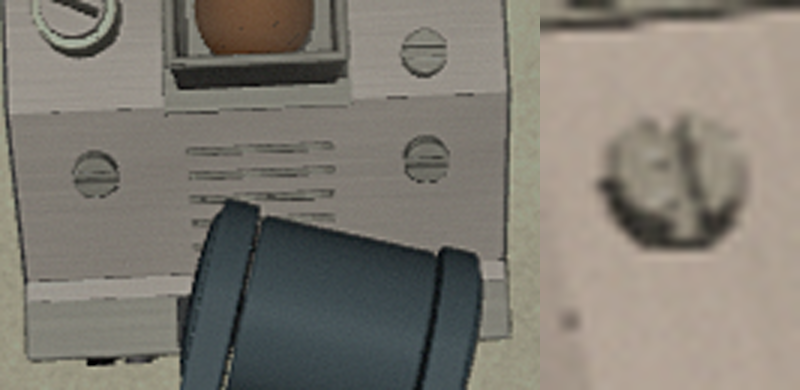

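All three slots are level (home). Return the driver.

Request:
{"op": "servo_tool", "data": {
  "steps": [
    {"dx":-0.02,"dy":0.2,"dz":0,"wx":0,"wy":0,"wz":-0.015},
    {"dx":-0.05,"dy":0.4,"dz":0,"wx":0,"wy":0,"wz":-0.03},
    {"dx":-0.08,"dy":0.6,"dz":0,"wx":0,"wy":0,"wz":-0.045},
    {"dx":-0.1,"dy":0.8,"dz":0,"wx":0,"wy":0,"wz":-0.06},
    {"dx":-0.1,"dy":1.0,"dz":0,"wx":0,"wy":0,"wz":-0.065}
  ]
}}

```text
time_s: 19.4
eef_pos: [0.4703, 0.1123, 0.3163]
eef_rot: [-0.0, 0.99, -0.143, -0.0]
wrist_force: [1.1, 0.6, -1.8]
opening: 0.325
grasp_force: 60.5
```

Request:
{"op": "servo_tool", "data": {
  "steps": [
    {"dx":-0.02,"dy":0.2,"dz":0,"wx":0,"wy":0,"wz":-0.015},
    {"dx":-0.05,"dy":0.4,"dz":0,"wx":0,"wy":0,"wz":-0.03},
    {"dx":-0.08,"dy":0.6,"dz":0,"wx":0,"wy":0,"wz":-0.045},
    {"dx":-0.1,"dy":0.8,"dz":0,"wx":0,"wy":0,"wz":-0.06},
    {"dx":-0.1,"dy":1.0,"dz":0,"wx":0,"wy":0,"wz":-0.065}
  ]
}}

```text
time_s: 19.82
eef_pos: [0.4603, 0.2126, 0.3162]
eef_rot: [-0.0, 0.97, -0.243, -0.0]
wrist_force: [0.3, -1.0, -1.8]
opening: 0.32
grasp_force: 60.6
```

Request:
{"op": "servo_tool", "data": {
  "steps": [
    {"dx":-0.02,"dy":0.2,"dz":0,"wx":0,"wy":0,"wz":0},
    {"dx":-0.05,"dy":0.4,"dz":0,"wx":0,"wy":0,"wz":0},
    {"dx":-0.08,"dy":0.6,"dz":0,"wx":0,"wy":0,"wz":0},
    {"dx":-0.085,"dy":0.8,"dz":0,"wx":0,"wy":0,"wz":0},
    {"dx":-0.085,"dy":1.0,"dz":0,"wx":0,"wy":0,"wz":0}
  ]
}}

```text
time_s: 20.23
eef_pos: [0.4519, 0.3127, 0.3161]
eef_rot: [-0.0, 0.97, -0.242, -0.0]
wrist_force: [0.3, 0.0, -1.4]
opening: 0.317
grasp_force: 60.5
```

Request:
{"op": "servo_tool", "data": {
  "steps": [
    {"dx":0,"dy":0.2,"dz":0,"wx":0,"wy":0,"wz":0},
    {"dx":0,"dy":0.37,"dz":-0.2,"wx":0,"wy":0,"wz":0},
    {"dx":0,"dy":0.37,"dz":-0.5,"wx":0,"wy":0,"wz":0},
    {"dx":0,"dy":0.37,"dz":-0.8,"wx":0,"wy":0,"wz":0},
    {"dx":0,"dy":0.37,"dz":-1.0,"wx":0,"wy":0,"wz":0}
  ]
}}

```text
time_s: 20.65
eef_pos: [0.4508, 0.3485, 0.213]
eef_rot: [0.001, 0.97, -0.242, -0.002]
wrist_force: [-0.5, -0.9, -3.2]
opening: 0.32
grasp_force: 60.5
```

Request:
{"op": "servo_tool", "data": {
  "steps": [
    {"dx":0,"dy":0,"dz":-0.3,"wx":0,"wy":0,"wz":0},
    {"dx":0,"dy":0,"dz":-0.6,"wx":0,"wy":0,"wz":0},
    {"dx":0,"dy":0,"dz":-0.85,"wx":0,"wy":0,"wz":0},
    {"dx":0,"dy":0,"dz":-1.0,"wx":0,"wy":0,"wz":0},
    {"dx":0,"dy":0,"dz":-1.0,"wx":0,"wy":0,"wz":0}
  ]
}}

```text
time_s: 21.07
eef_pos: [0.4493, 0.3472, 0.1118]
eef_rot: [0.002, 0.97, -0.242, -0.003]
wrist_force: [-0.6, -0.7, -3.2]
opening: 0.324
grasp_force: 60.4
```

```bash
python3 -c "
from h import *
delta(np.array([.4505,.3495,.0835]),R.from_euler('z',-118-90,degrees=True)*R.from_quat([0,1,0,0]))"
```

```text
t 21.07 pos [0.4493 0.3472 0.1118] F [-0.6 -0.7 -3.2] M [-0.07  0.03  0.01] op 0.324 q6 2.51
shift/0.1: [ 0.012  0.023 -0.283] turn/pi: [ 0.0008 -0.0024  0.0001]
```

Request:
{"op": "servo_tool", "data": {
  "steps": [
    {"dx":0,"dy":0,"dz":-0.1,"wx":0,"wy":0,"wz":0},
    {"dx":0,"dy":0,"dz":-0.2,"wx":0,"wy":0,"wz":0},
    {"dx":0,"dy":0,"dz":-0.27,"wx":0,"wy":0,"wz":0},
    {"dx":0,"dy":0,"dz":-0.29,"wx":0,"wy":0,"wz":0},
    {"dx":0,"dy":0,"dz":-0.3,"wx":0,"wy":0,"wz":0}
  ]
}}

```text
time_s: 21.48
eef_pos: [0.4515, 0.3487, 0.0863]
eef_rot: [-0.0, 0.97, -0.242, -0.001]
wrist_force: [-0.7, 0.4, -1.8]
opening: 0.317
grasp_force: 60.7
```

Request:
{"op": "servo_tool", "data": {
  "steps": [
    {"dx":0,"dy":0,"dz":0,"wx":0,"wy":0,"wz":0},
    {"dx":0,"dy":0,"dz":0,"wx":0,"wy":0,"wz":0},
    {"dx":0,"dy":0,"dz":0,"wx":0,"wy":0,"wz":0},
    {"dx":0,"dy":0,"dz":0,"wx":0,"wy":0,"wz":0},
    {"dx":0,"dy":0,"dz":0,"wx":0,"wy":0,"wz":0}
  ]
}}

```text
time_s: 21.9
eef_pos: [0.4518, 0.3488, 0.0869]
eef_rot: [-0.001, 0.97, -0.242, -0.0]
wrist_force: [-0.3, -0.3, -1.6]
opening: 0.32
grasp_force: 60.7
```

Down in 1.5 mm steps until contact.

Request:
{"op": "servo_tool", "data": {
  "steps": [
    {"dx":0,"dy":0,"dz":-0.01,"wx":0,"wy":0,"wz":0},
    {"dx":0,"dy":0,"dz":-0.02,"wx":0,"wy":0,"wz":0},
    {"dx":0,"dy":0,"dz":-0.025,"wx":0,"wy":0,"wz":0},
    {"dx":0,"dy":0,"dz":-0.025,"wx":0,"wy":0,"wz":0},
    {"dx":0,"dy":0,"dz":-0.025,"wx":0,"wy":0,"wz":0}
  ]
}}

```text
time_s: 22.32
eef_pos: [0.4514, 0.3486, 0.0838]
eef_rot: [-0.0, 0.97, -0.242, -0.001]
wrist_force: [0.2, 0.2, -2.8]
opening: 0.32
grasp_force: 60.7
```

Request:
{"op": "servo_tool", "data": {
  "steps": [
    {"dx":0,"dy":0,"dz":-0.01,"wx":0,"wy":0,"wz":0},
    {"dx":0,"dy":0,"dz":-0.015,"wx":0,"wy":0,"wz":0},
    {"dx":0,"dy":0,"dz":-0.015,"wx":0,"wy":0,"wz":0},
    {"dx":0,"dy":0,"dz":-0.015,"wx":0,"wy":0,"wz":0},
    {"dx":0,"dy":0,"dz":-0.015,"wx":0,"wy":0,"wz":0}
  ]
}}

```text
time_s: 22.73
eef_pos: [0.4519, 0.3488, 0.0835]
eef_rot: [-0.0, 0.97, -0.242, -0.0]
wrist_force: [-0.9, -2.0, 5.7]
opening: 0.32
grasp_force: 61.6
```

Request:
{"op": "servo_tool", "data": {
  "steps": [
    {"dx":0,"dy":0,"dz":0.005,"wx":0,"wy":0,"wz":0},
    {"dx":0,"dy":0,"dz":0.005,"wx":0,"wy":0,"wz":0},
    {"dx":0,"dy":0,"dz":0.005,"wx":0,"wy":0,"wz":0},
    {"dx":0,"dy":0,"dz":0.005,"wx":0,"wy":0,"wz":0},
    {"dx":0,"dy":0,"dz":0.005,"wx":0,"wy":0,"wz":0}
  ],
  "jaw": 0.7
}}

```text
time_s: 23.15
eef_pos: [0.4516, 0.3487, 0.0829]
eef_rot: [-0.0, 0.97, -0.242, -0.0]
wrist_force: [-0.1, 0.6, -0.7]
opening: 0.698
grasp_force: 0.0
```

Request:
{"op": "servo_tool", "data": {
  "steps": [
    {"dx":0,"dy":0,"dz":0.15,"wx":0,"wy":0,"wz":0},
    {"dx":0,"dy":0,"dz":0.35,"wx":0,"wy":0,"wz":0},
    {"dx":0,"dy":0,"dz":0.6,"wx":0,"wy":0,"wz":0},
    {"dx":0,"dy":0,"dz":0.8,"wx":0,"wy":0,"wz":0},
    {"dx":0,"dy":0,"dz":1.0,"wx":0,"wy":0,"wz":0}
  ]
}}

```text
time_s: 23.57
eef_pos: [0.4516, 0.3488, 0.1841]
eef_rot: [-0.0, 0.97, -0.242, -0.0]
wrist_force: [-0.8, 0.1, -0.5]
opening: 0.7
grasp_force: 0.0
```

Request:
{"op": "servo_tool", "data": {
  "steps": [
    {"dx":0,"dy":-0.1,"dz":0.25,"wx":0,"wy":0,"wz":0.033},
    {"dx":0.02,"dy":-0.3,"dz":0.5,"wx":0,"wy":0,"wz":0.067},
    {"dx":0.05,"dy":-0.5,"dz":0.7,"wx":0,"wy":0,"wz":0.1},
    {"dx":0.07,"dy":-0.75,"dz":0.7,"wx":0,"wy":0,"wz":0.133},
    {"dx":0.09,"dy":-1.0,"dz":0.7,"wx":0,"wy":0,"wz":0.167}
  ],
  "jaw": 0
}}

```text
time_s: 23.98
eef_pos: [0.4614, 0.2483, 0.2549]
eef_rot: [-0.001, 1.0, 0.021, 0.001]
wrist_force: [0.4, -0.2, 0.1]
opening: 0.006
grasp_force: 0.0
```

```bash
python3 -c "
from h import *
delta(W([-.121,-.085,.20])[0],Rs*R.from_euler('z',-180,degrees=True)*R.from_quat([0,1,0,0]))
print('start',W([-.121,-.085,.125]),'end',W([-.121,.02,.125]))
from bench import vision
for n in('top','side'): cv2.imwrite(f'pics/{n}6.png',vision.camera(n)['frame'][:,:,::-1])
# driver before/after
for n,(r,c) in dict(top=(slice(270,305),slice(165,202)),side=(slice(172,210),slice(262,284))).items():
    a=cv2.imread(f'pics/{n}0.png')[r,c].astype(int);b=cv2.imread(f'pics/{n}6.png')[r,c].astype(int)
    for i in(a,b): m=i.max(2)<40; y,x=np.nonzero(m); print(n,m.sum(),x.mean().round(2),y.mean().round(2))
"
```

```text
t 23.98 pos [0.4614 0.2483 0.2549] F [ 0.4 -0.2  0.1] M [-0.03 -0.02  0.06] op 0.006 q6 1.8
shift/0.1: [ 0.299 -2.942 -0.549] turn/pi: [-0.0004  0.0008 -0.0004]
start [[ 0.4913318  -0.04591771  0.125     ]] end [[0.48709095 0.05899661 0.125     ]]
top 238 18.58 20.58
top 16 29.12 7.81
side 175 10.81 11.37
side 174 11.1 11.51
```

Side view: driver stands as before. Now the slide: go to the right of its grip.

Request:
{"op": "servo_tool", "data": {
  "steps": [
    {"dx":0.02,"dy":-0.2,"dz":0,"wx":0,"wy":0,"wz":0},
    {"dx":0.04,"dy":-0.4,"dz":0,"wx":0,"wy":0,"wz":0},
    {"dx":0.06,"dy":-0.6,"dz":0,"wx":0,"wy":0,"wz":0},
    {"dx":0.08,"dy":-0.8,"dz":0,"wx":0,"wy":0,"wz":0},
    {"dx":0.1,"dy":-1.0,"dz":0,"wx":0,"wy":0,"wz":0}
  ]
}}

```text
time_s: 24.5
eef_pos: [0.4704, 0.1485, 0.2528]
eef_rot: [-0.0, 1.0, 0.017, -0.001]
wrist_force: [1.2, -0.7, -0.6]
opening: -0.003
grasp_force: 0.0
```

Request:
{"op": "servo_tool", "data": {
  "steps": [
    {"dx":0.02,"dy":-0.2,"dz":0,"wx":0,"wy":0,"wz":0},
    {"dx":0.04,"dy":-0.4,"dz":0,"wx":0,"wy":0,"wz":0},
    {"dx":0.06,"dy":-0.6,"dz":0,"wx":0,"wy":0,"wz":0},
    {"dx":0.08,"dy":-0.8,"dz":0,"wx":0,"wy":0,"wz":0},
    {"dx":0.1,"dy":-1.0,"dz":0,"wx":0,"wy":0,"wz":0}
  ]
}}

```text
time_s: 24.92
eef_pos: [0.4806, 0.0484, 0.2528]
eef_rot: [-0.0, 1.0, 0.017, -0.001]
wrist_force: [0.2, -0.3, -0.7]
opening: 0.003
grasp_force: 0.0
```

Request:
{"op": "servo_tool", "data": {
  "steps": [
    {"dx":0.02,"dy":-0.2,"dz":0,"wx":0,"wy":0,"wz":0},
    {"dx":0.04,"dy":-0.4,"dz":0,"wx":0,"wy":0,"wz":0},
    {"dx":0.06,"dy":-0.6,"dz":0,"wx":0,"wy":0,"wz":0},
    {"dx":0.08,"dy":-0.8,"dz":0,"wx":0,"wy":0,"wz":0},
    {"dx":0.1,"dy":-0.94,"dz":0,"wx":0,"wy":0,"wz":0}
  ]
}}

```text
time_s: 25.33
eef_pos: [0.4908, -0.0462, 0.2528]
eef_rot: [-0.0, 1.0, 0.017, -0.001]
wrist_force: [-0.1, 0.0, -0.2]
opening: 0.001
grasp_force: 0.0
```

Request:
{"op": "servo_tool", "data": {
  "steps": [
    {"dx":0,"dy":0,"dz":-0.2,"wx":0,"wy":0,"wz":0},
    {"dx":0,"dy":0,"dz":-0.4,"wx":0,"wy":0,"wz":0},
    {"dx":0,"dy":0,"dz":-0.6,"wx":0,"wy":0,"wz":0},
    {"dx":0,"dy":0,"dz":-0.8,"wx":0,"wy":0,"wz":0},
    {"dx":0,"dy":0,"dz":-1.0,"wx":0,"wy":0,"wz":0}
  ]
}}

```text
time_s: 25.75
eef_pos: [0.4907, -0.0447, 0.1519]
eef_rot: [-0.0, 1.0, 0.017, -0.0]
wrist_force: [0.1, -0.9, -0.5]
opening: -0.004
grasp_force: 0.0
```

Request:
{"op": "servo_tool", "data": {
  "steps": [
    {"dx":0,"dy":0,"dz":-0.1,"wx":0,"wy":0,"wz":0},
    {"dx":0,"dy":0,"dz":-0.2,"wx":0,"wy":0,"wz":0},
    {"dx":0,"dy":0,"dz":-0.27,"wx":0,"wy":0,"wz":0},
    {"dx":0,"dy":0,"dz":-0.27,"wx":0,"wy":0,"wz":0},
    {"dx":0,"dy":0,"dz":-0.27,"wx":0,"wy":0,"wz":0}
  ]
}}

```text
time_s: 26.17
eef_pos: [0.4909, -0.0453, 0.1263]
eef_rot: [-0.0, 1.0, 0.018, -0.0]
wrist_force: [-0.9, 0.2, -0.2]
opening: -0.002
grasp_force: 0.0
```

Request:
{"op": "servo_tool", "data": {
  "steps": [
    {"dx":-0.004,"dy":0.1,"dz":0,"wx":0,"wy":0,"wz":0},
    {"dx":-0.008,"dy":0.2,"dz":0,"wx":0,"wy":0,"wz":0},
    {"dx":-0.012,"dy":0.3,"dz":0,"wx":0,"wy":0,"wz":0},
    {"dx":-0.016,"dy":0.4,"dz":0,"wx":0,"wy":0,"wz":0},
    {"dx":-0.02,"dy":0.5,"dz":0,"wx":0,"wy":0,"wz":0}
  ]
}}

```text
time_s: 26.58
eef_pos: [0.489, 0.0058, 0.1267]
eef_rot: [0.0, 1.0, 0.018, 0.0]
wrist_force: [0.9, -1.8, 1.1]
opening: 0.003
grasp_force: 0.9
```

Request:
{"op": "servo_tool", "data": {
  "steps": [
    {"dx":-0.004,"dy":0.09,"dz":0,"wx":0,"wy":0,"wz":0},
    {"dx":-0.008,"dy":0.18,"dz":0,"wx":0,"wy":0,"wz":0},
    {"dx":-0.012,"dy":0.27,"dz":0,"wx":0,"wy":0,"wz":0},
    {"dx":-0.016,"dy":0.36,"dz":0,"wx":0,"wy":0,"wz":0},
    {"dx":-0.018,"dy":0.42,"dz":0,"wx":0,"wy":0,"wz":0}
  ]
}}

```text
time_s: 27.0
eef_pos: [0.4867, 0.0479, 0.126]
eef_rot: [-0.0, 1.0, 0.018, -0.001]
wrist_force: [0.3, -2.6, 0.8]
opening: -0.002
grasp_force: 0.9
```

Request:
{"op": "servo_tool", "data": {
  "steps": [
    {"dx":-0.001,"dy":0.02,"dz":0,"wx":0,"wy":0,"wz":0},
    {"dx":-0.002,"dy":0.04,"dz":0,"wx":0,"wy":0,"wz":0},
    {"dx":-0.003,"dy":0.06,"dz":0,"wx":0,"wy":0,"wz":0},
    {"dx":-0.004,"dy":0.08,"dz":0,"wx":0,"wy":0,"wz":0},
    {"dx":-0.004,"dy":0.09,"dz":0,"wx":0,"wy":0,"wz":0}
  ]
}}

```text
time_s: 27.42
eef_pos: [0.4862, 0.0557, 0.1259]
eef_rot: [-0.0, 1.0, 0.018, -0.001]
wrist_force: [0.1, -1.8, 0.4]
opening: -0.0
grasp_force: 0.8
```

Still sliding at ~2 N; continue in small steps to the stop.

Request:
{"op": "servo_tool", "data": {
  "steps": [
    {"dx":-0.001,"dy":0.02,"dz":0,"wx":0,"wy":0,"wz":0},
    {"dx":-0.002,"dy":0.04,"dz":0,"wx":0,"wy":0,"wz":0},
    {"dx":-0.003,"dy":0.06,"dz":0,"wx":0,"wy":0,"wz":0},
    {"dx":-0.003,"dy":0.06,"dz":0,"wx":0,"wy":0,"wz":0},
    {"dx":-0.003,"dy":0.06,"dz":0,"wx":0,"wy":0,"wz":0}
  ]
}}

```text
time_s: 27.83
eef_pos: [0.4861, 0.061, 0.126]
eef_rot: [0.001, 1.0, 0.018, -0.001]
wrist_force: [0.7, -5.5, 0.5]
opening: 0.002
grasp_force: 2.8
```

Request:
{"op": "servo_tool", "data": {
  "steps": [
    {"dx":-0.001,"dy":0.015,"dz":0,"wx":0,"wy":0,"wz":0},
    {"dx":-0.001,"dy":0.03,"dz":0,"wx":0,"wy":0,"wz":0},
    {"dx":-0.001,"dy":0.03,"dz":0,"wx":0,"wy":0,"wz":0},
    {"dx":-0.001,"dy":0.03,"dz":0,"wx":0,"wy":0,"wz":0},
    {"dx":-0.001,"dy":0.03,"dz":0,"wx":0,"wy":0,"wz":0}
  ]
}}

```text
time_s: 28.25
eef_pos: [0.4861, 0.0615, 0.1261]
eef_rot: [0.003, 1.0, 0.018, -0.001]
wrist_force: [-1.6, -16.5, 0.9]
opening: -0.003
grasp_force: 8.4
```

At the end stop. Retreat and raise.

Request:
{"op": "servo_tool", "data": {
  "steps": [
    {"dx":0,"dy":-0.15,"dz":0,"wx":0,"wy":0,"wz":0},
    {"dx":0,"dy":-0.25,"dz":0.1,"wx":0,"wy":0,"wz":0},
    {"dx":0,"dy":-0.25,"dz":0.4,"wx":0,"wy":0,"wz":0},
    {"dx":0,"dy":-0.25,"dz":0.7,"wx":0,"wy":0,"wz":0},
    {"dx":0,"dy":-0.25,"dz":1.0,"wx":0,"wy":0,"wz":0}
  ]
}}

```text
time_s: 28.67
eef_pos: [0.4853, 0.0398, 0.2274]
eef_rot: [-0.001, 1.0, 0.017, -0.001]
wrist_force: [-0.5, 1.0, 0.8]
opening: -0.002
grasp_force: 0.0
```

Request:
{"op": "servo_tool", "data": {
  "steps": [
    {"dx":-0.1,"dy":-0.3,"dz":0.2,"wx":0,"wy":0,"wz":0},
    {"dx":-0.3,"dy":-0.5,"dz":0.3,"wx":0,"wy":0,"wz":0},
    {"dx":-0.5,"dy":-0.8,"dz":0.4,"wx":0,"wy":0,"wz":0},
    {"dx":-0.6,"dy":-1.0,"dz":0.4,"wx":0,"wy":0,"wz":0},
    {"dx":-0.6,"dy":-1.0,"dz":0.4,"wx":0,"wy":0,"wz":0}
  ]
}}

```text
time_s: 29.08
eef_pos: [0.4249, -0.0628, 0.2675]
eef_rot: [0.001, 1.0, 0.016, 0.0]
wrist_force: [-0.6, -0.2, -0.4]
opening: -0.001
grasp_force: 0.0
```

Run:
```python
from h import *
from bench import vision
im={n:vision.camera(n)['frame'][:,:,::-1] for n in('top','side')}
for n in im: cv2.imwrite(f'pics/{n}7.png',im[n])
for n,(r,c) in dict(top=(slice(270,305),slice(165,202)),side=(slice(172,210),slice(262,284))).items():
    for i in(cv2.imread(f'pics/{n}0.png')[r,c],im[n][r,c]):
        m=i.max(2)<40; y,x=np.nonzero(m); print('driver',n,m.sum(),x.mean().round(2),y.mean().round(2))
# grip darkness profile along slicer y at slide-top height
q=np.arange(-.07,.075,.005); P=W(np.c_[0*q-.121,q,0*q+.1545])
for n in im: print(n,[int(im[n][int(round(v)),int(round(u))].max()) for u,v in proj(n,P)])
print(q.round(3).tolist())
```

```text
driver top 238 18.58 20.58
driver top 239 19.03 20.01
driver side 175 10.81 11.37
driver side 501 6.99 17.65
top [75, 26, 55, 51, 31, 41, 40, 46, 54, 53, 58, 62, 62, 25, 30, 43, 45, 54, 54, 51, 65, 14, 23, 25, 26, 56, 59, 54, 130, 131]
side [56, 36, 37, 38, 45, 51, 55, 43, 39, 43, 50, 51, 53, 38, 41, 23, 10, 9, 7, 10, 2, 12, 19, 8, 14, 67, 148, 149, 148, 147]
[-0.07, -0.065, -0.06, -0.055, -0.05, -0.045, -0.04, -0.035, -0.03, -0.025, -0.02, -0.015, -0.01, -0.005, 0.0, 0.005, 0.01, 0.015, 0.02, 0.025, 0.03, 0.035, 0.04, 0.045, 0.05, 0.055, 0.06, 0.065, 0.07, 0.075]
```

```bash
python3 -c "
from bench import workorder
print(workorder.hand_in())"
```

```text
the job is handed in; nothing more can be done
None
```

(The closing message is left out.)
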